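# Walnuts back in the jar, scoop back in its pot

### The job

Put the walnuts that are left in the green scoop back in the open glass jar: carry the scoop over to it level, so that none falls out, and tip them in. Lay the empty scoop flat on the shelf and set the aluminium lid squarely on the jar, then take the scoop up again and stand it upright, handle down, in the white utensil pot. Set things down rather than letting them drop, and leave the jar, the pot and everything else standing where they are.

Things in the scene. Friction and masses are not known exactly. Their poses are not given: they have to be found in the camera images.
- scoop: Loose green plastic flat scoop, about 110 g, lying stably on its pan, four walnuts in it. Origin: where pan and handle meet, on the underside; x ahead over the pan, z up. Pan x = 0 to 108 mm, 80 wide, floor 3 thick, open in front; walls 3 to 4 thick, 46 high at the back, sides falling to 13 at the lip. Handle: straight bar from x = 0 to -150 mm, 18 wide (y), z = 30 to 46 mm, clear above the shelf
- scoop_grip (a point): point on the middle line of the scoop's handle, 35 mm behind the pan (scoop x = -35, y = 0, z = 38 mm), a place to grip across the 18 mm width; axes as the scoop
- scoop_lip (a point): middle of the pan's front lip (scoop x = 108, z = 5 mm), over which the walnuts leave; the last 30 mm of the pan's floor rise by 4 mm to it; axes as the scoop
- scoop_end (a point): middle of the end face of the scoop's handle (scoop x = -150, z = 38 mm); axes as the scoop
- walnut1: Brown walnut in its shell, loose, 12 g, 34 mm long (its x axis) and 30 mm across; origin at its centre. It lies in the scoop's pan, slides at about 27 to 36 degrees of tip, and may roll earlier
- walnut2: Brown walnut in its shell, loose, 12 g, 34 mm long (its x axis) and 30 mm across; origin at its centre. It lies in the scoop's pan, slides at about 27 to 36 degrees of tip, and may roll earlier
- walnut3: Brown walnut in its shell, loose, 12 g, 34 mm long (its x axis) and 30 mm across; origin at its centre. It lies in the scoop's pan, slides at about 27 to 36 degrees of tip, and may roll earlier
- walnut4: Brown walnut in its shell, loose, 12 g, 34 mm long (its x axis) and 30 mm across; origin at its centre. It lies in the scoop's pan, slides at about 27 to 36 degrees of tip, and may roll earlier
- jar: Straight glass jar, loose, about 650 g, empty and open, 112 mm outside diameter, 115 mm high, wall 5 mm, mouth 100 mm across, floor 6 mm thick; origin at the centre of its underside, z up
- jar_mouth (a point): centre of the jar's mouth, level with its rim, 115 mm above the shelf
- lid: Loose aluminium lift-off lid of the jar, about 130 g, lying knob up. Origin: centre of its underside, z up. From below: sealing plug 90 mm across, 10 mm high, that goes inside the jar's mouth (5 mm free all round); disc 114 mm across, z = 10 to 18 mm, that rests on the rim; round knob 24 mm across, z = 18 to 44 mm. Seated, its origin is 105 mm above the jar's
- lid_knob (a point): centre of the lid's knob, 31 mm above the lid's underside (13 mm above its disc)
- pot: White ceramic utensil pot with a blue band, loose, about 500 g, 68 mm outside diameter, 95 mm high, open, bore 56 mm across, floor 6 mm thick; origin at the centre of its underside, z up. A scoop let go in it with its handle on the floor leans against the rim by up to about 25 degrees
- pot_mouth (a point): centre of the pot's mouth, level with its rim, 95 mm above the shelf
- mug: blue mug, loose, 80 mm across with a handle at its y side, 85 mm high, a bystander; origin at its underside
- tea_tin: dark red tea tin, loose, 72 mm across, 100 mm high, a bystander; origin at its underside. Farther out, along the edges of the shelf, stand a toaster, a kettle and a rice cooker, fixed, up to 220 mm high
- grinder: wooden pepper grinder, loose, 54 mm across, 153 mm high, on a clear acrylic turntable (200 mm across, 22 mm high, turns easily), a bystander; origin at its underside
- soy_bottle: dark bottle with a red cap, loose, 52 mm across, 140 mm high, on the turntable, a bystander; origin at its underside
- spice_jar: small glass jar with a screwed-on aluminium lid, loose, 56 mm across, 75 mm high, on the turntable, a bystander; origin at its underside

How it is judged:
On the way, in this order (a step that is already met when the one before it is completed fails the run):
1. the scoop, with all four walnuts in it, is brought level to the jar: lifted at least 80 mm, tilted less than 15 degrees, its lip within 130 mm of the jar's axis (x of walnut1 in the frame of scoop between 0 and 0.115 m and y of walnut1 in the frame of scoop between -0.04 and 0.04 m and z of walnut1 in the frame of scoop between 0 and 0.05 m and x of walnut2 in the frame of scoop between 0 and 0.115 m and y of walnut2 in the frame of scoop between -0.04 and 0.04 m and z of walnut2 in the frame of scoop between 0 and 0.05 m and x of walnut3 in the frame of scoop between 0 and 0.115 m and y of walnut3 in the frame of scoop between -0.04 and 0.04 m and z of walnut3 in the frame of scoop between 0 and 0.05 m and x of walnut4 in the frame of scoop between 0 and 0.115 m and y of walnut4 in the frame of scoop between -0.04 and 0.04 m and z of walnut4 in the frame of scoop between 0 and 0.05 m and height (world z) of scoop above 0.08 m and angle between scoop's own z axis and vertical below 0.26 rad and horizontal distance between scoop_lip and jar below 0.13 m), for 0.1 s.
2. all four walnuts are in the jar (horizontal distance between each of walnut1, walnut2, walnut3, walnut4 and jar below 0.05 m and z of walnut1 in the frame of jar between 0 and 0.105 m and z of walnut2 in the frame of jar between 0 and 0.105 m and z of walnut3 in the frame of jar between 0 and 0.105 m and z of walnut4 in the frame of jar between 0 and 0.105 m), for 0.2 s.
3. the empty scoop lies flat on the shelf, let go (all of step 2 and height (world z) of scoop below 0.01 m and angle between scoop's own z axis and vertical below 0.1 rad and contact force between the fingers and scoop below 0.05 N), for 0.2 s.
4. the lid sits squarely on the jar, let go (all of step 2 and horizontal distance between lid and jar below 0.009 m and z of lid in the frame of jar between 0.1 and 0.11 m and angle between lid's own z axis and vertical below 0.06 rad and contact force between the fingers and lid below 0.05 N), for 0.2 s.
At the end, for the whole second after the job is handed in: All walnuts in the jar; lid level on its rim, within 9 mm of its axis; scoop in the pot, pan up, leaning at most 30 degrees, its handle's end within 30 mm of the pot's underside; all let go and at rest; jar and pot upright, within 30 mm of where they stood (all of step 4 and angle between scoop's own x axis and vertical below 0.52 rad and horizontal distance between scoop_end and pot below 0.03 m and z of scoop_end in the frame of pot below 0.03 m and contact force between the fingers and scoop below 0.05 N and linear speed of each of scoop, lid below 0.02 m/s and distance of each of jar, pot from where it was at the start of the episode below 0.03 m and angle between each of jar, pot's own z axis and vertical below 0.06 rad); the robot touches nothing.
It fails at once if a walnut is spilled: it lies low, outside both scoop and jar ((height (world z) of walnut1 below 0.05 m and horizontal distance between walnut1 and jar above 0.07 m and not (x of walnut1 in the frame of scoop between 0 and 0.115 m and y of walnut1 in the frame of scoop between -0.04 and 0.04 m and z of walnut1 in the frame of scoop between 0 and 0.05 m)) or (height (world z) of walnut2 below 0.05 m and horizontal distance between walnut2 and jar above 0.07 m and not (x of walnut2 in the frame of scoop between 0 and 0.115 m and y of walnut2 in the frame of scoop between -0.04 and 0.04 m and z of walnut2 in the frame of scoop between 0 and 0.05 m)) or (height (world z) of walnut3 below 0.05 m and horizontal distance between walnut3 and jar above 0.07 m and not (x of walnut3 in the frame of scoop between 0 and 0.115 m and y of walnut3 in the frame of scoop between -0.04 and 0.04 m and z of walnut3 in the frame of scoop between 0 and 0.05 m)) or (height (world z) of walnut4 below 0.05 m and horizontal distance between walnut4 and jar above 0.07 m and not (x of walnut4 in the frame of scoop between 0 and 0.115 m and y of walnut4 in the frame of scoop between -0.04 and 0.04 m and z of walnut4 in the frame of scoop between 0 and 0.05 m))).
It fails at once if the scoop is tilted more than 20 degrees while a walnut is still more than 170 mm from the jar's axis (angle between scoop's own z axis and vertical above 0.35 rad and horizontal distance between any of walnut1, walnut2, walnut3, walnut4 and jar above 0.17 m).
It fails at once if the scoop is let go more than 30 mm up in the air, or with its handle more than 50 mm above the foot of the pot (contact force between the fingers and scoop below 0.05 N and ((height (world z) of scoop above 0.03 m and horizontal distance between scoop_end and pot above 0.05 m) or (horizontal distance between scoop_end and pot below 0.05 m and z of scoop_end in the frame of pot above 0.05 m))).
It fails at once if the lid is let go more than 20 mm above its seat on the jar (contact force between the fingers and lid below 0.05 N and horizontal distance between lid and jar below 0.06 m and z of lid in the frame of jar above 0.125 m).
It fails at once if the jar, the pot or a bystander is shifted more than 30 mm or tipped more than 12 degrees (distance of any of mug, tea_tin, grinder, soy_bottle, spice_jar, jar, pot from where it was at the start of the episode above 0.03 m or angle between any of mug, tea_tin, grinder, soy_bottle, spice_jar, jar, pot's own z axis and vertical above 0.2 rad).
It also fails if it takes over 72 s, if anything falls off the work surface, if the arm or the gripper's body presses on something with over 40 N, if the wrist force passes 120 N, or if a joint passes its speed limit or range.

### The arm

A 7-joint arm with a two-finger parallel gripper is mounted at the origin on the work surface. World frame = base frame: x ahead of the robot, y to its left, z up, the work surface at z = 0. Lengths are in m, angles in rad, forces in N, time in s.
With the tool pointing down it reaches from about 0.4 to 0.875 m from the base axis. Payload 6.5 kg.
Tool frame: the origin (TCP) lies midway between the tips of the shut fingers; the grasp point (between the pads) lies 19 mm behind it; z points along the fingers, y is the line along which they close (so a half turn about z gives the same grasp; the last joint's range is limited). The gripper opens to 85 mm and grips with 20 to 120 N. Pads are 22 mm wide; open, the fingers measure 114 mm over their backs; the gripper's body (76 mm by 85 mm) begins 54 mm behind the grasp point. The pads swing forward as they close: fully open they stand 13 mm farther back than shut.
Start: joints at [-1.177, 0.536, -0.004, 1.538, 0.003, 1.067, -0.071], TCP at [0.288, 0.582, 0.206] pointing down, gripper open.
Joint ranges: [-2.7, 2.7], [-0.37, 2.16], [-1.27, 1.26], [0.24, 2.4], [-1.31, 4.45], [0.19, 1.91], [-2.76, 2.76]. Speed limits (rad/s): [2.39, 2.39, 3.14, 3.14, 3.14, 3.14, 3.14].

### API

Orientations are given as a unit quaternion [w, x, y, z].
In Python, from rig import monitor, eyes, ticket gives the robot as it stands.
- The arm moves only by the shell command python3 -m crank 'ROWS'. ROWS is JSON, a list that holds one entry, the list of rows, each a list of 7 numbers: the shift along the tool's x, y, z in mm, then the turn, a rotation vector about the tool's x, y, z in degrees, then the finger opening in mm, from 0 to 85.4. In form: [[[x, y, z, ax, ay, az, hand], ...]]. A call has exactly 8 rows; each row is the pose to reach, as a shift and turn from the pose commanded when the call began, along the tool's axes at that moment; what a row does not reach only later rows make up. A row lasts 1/10 s, in which the tool goes at most 50 mm and 8.59 degrees, less where a joint would pass 70% of its speed; a pose out of reach is approached as far as the arm can. A call with a gripper value outside its range is refused whole. The fingers move at their own pace and stop on an object; the grip force is fixed at half the most. Time passes only in rows, so rows that repeat a pose let the fingers close, or fill a call up. It gives the time, the measured TCP pose, the force, the opening and the grip force at its end, in the units of the state.
- monitor.state(): the state, without advancing time (a new reading comes with each control period).
- eyes.get_image(name): name is "scene" or "top" or "wrist"; returns the picture (480x640x3 uint8, blue, green, red); there is no depth.
- eyes.camera_params(name): a dict with "fx", "fy", "cx", "cy" (pixels), "distortion" ([k1, k2, p1, p2, k3] as OpenCV has them; the pictures are not rectified), "cam_to_world" (4x4, takes a point from camera to world coordinates); the wrist camera has in their place "tool_from_camera" (4x4, takes a point from camera to tool coordinates, whose origin is the TCP and whose axes are the flange's). Camera axes: x right, y up, looking along -z (the intrinsics and any distortion apply to the point x, -y, -z); pixel columns grow to the right and rows downward; lengths in m; the calibration is good to about 2 mm. A picture is of the moment at which its call begins: read the wrist's pose just before it. camera_params takes no time and is no camera call.
- ticket.job_done(): hands the job in; it is judged then, once.
The state is a dict: "time_s": time; "joint_positions": joint angles; "qd": joint speeds; "joint_efforts": joint torques, N m; "position": TCP position; "ee_rot": TCP orientation; "ft_force": force on the tool from outside, world axes, zero at the start; "torque": the same for the moment, N m; "gripper_width": finger opening in m; "grip_force": force on a finger pad.
Only numpy, scipy, OpenCV 4.12 (cv2) and the standard library are available. Lean on these libraries where they do the work, as an engineer would, in place of code of your own. Each camera call takes 0.05 s, during which the arm holds its last target. There are 200 camera calls.

## Working session

There is one attempt and no reset: what is moved stays moved. The work goes in short steps, Python scripts to look and compute and a shell command to move; the robot and the scene stay as the last step left them, time stands still between calls to the robot, and variables do not carry over. Pictures are saved under pics/ and viewed, at most 10 in all, crops included, and the job is handed in when it is done.

```bash
mkdir -p pics; ls
cat > h.py <<'E'
import numpy as np, cv2
from rig import monitor, eyes, ticket
from scipy.spatial.transform import Rotation as R
def rot(q): return R.from_quat([q[1],q[2],q[3],q[0]])
def tool():
    s=monitor.state(); T=np.eye(4); T[:3,:3]=rot(s["ee_rot"]).as_matrix(); T[:3,3]=s["position"]; return T
def cam(name,T=None):
    p=eyes.camera_params(name)
    K=np.array([[p["fx"],0,p["cx"]],[0,p["fy"],p["cy"]],[0,0,1.]]); d=np.array(p["distortion"],float)
    M=np.array(p["cam_to_world"]) if "cam_to_world" in p else (tool() if T is None else T)@np.array(p["tool_from_camera"])
    return K,d,M
def ray(c,uv):
    K,d,M=c; q=cv2.undistortPoints(np.array(uv,float).reshape(-1,1,2),K,d).reshape(-1,2)
    v=np.c_[q[:,0],-q[:,1],-np.ones(len(q))]@M[:3,:3].T
    return M[:3,3],v
def onz(c,uv,z):
    o,v=ray(c,uv); return o+v*((z-o[2])/v[:,2])[:,None]
def proj(c,P):
    K,d,M=c; q=(np.atleast_2d(P)-M[:3,3])@M[:3,:3]; q=q*[1,-1,-1]
    return cv2.projectPoints(q,np.zeros(3),np.zeros(3),K,d)[0].reshape(-1,2)
E
python3 - <<'E'
from h import *
s=monitor.state(); print({k:np.round(v,3) for k,v in s.items()})
for n in ("scene","top","wrist"):
    im=eyes.get_image(n); cv2.imwrite(f"pics/{n}0.png",im); c=cam(n); print(n,np.round(c[2],3).tolist(),c[0][0,0],c[1])
E
```

```text
pics
{'time_s': np.float64(0.0), 'joint_positions': array([-1.177,  0.537, -0.004,  1.539,  0.003,  1.067, -0.071]), 'qd': array([ 0.001, -0.001,  0.001,  0.   ,  0.   ,  0.001, -0.   ]), 'joint_efforts': array([ 0.0000e+00, -5.8343e+01,  1.0490e+00, -2.5910e+01,  1.2000e-02,
        1.0000e-02, -0.0000e+00]), 'position': array([0.288, 0.582, 0.205]), 'ee_rot': array([-0.   ,  0.228,  0.974, -0.001]), 'ft_force': array([-0.036, -0.221,  0.52 ]), 'torque': array([-0.01 , -0.019,  0.035]), 'grip_force': np.float64(0.0), 'gripper_width': np.float64(0.085)}
scene [[0.865, -0.281, 0.415, 1.201], [0.501, 0.507, -0.701, -0.986], [-0.013, 0.815, 0.58, 0.9], [0.0, 0.0, 0.0, 1.0]] 528.6940519144877 [-0.06328502  0.          0.          0.          0.        ]
top [[-0.003, 0.998, -0.063, 0.545], [-1.0, -0.003, 0.002, 0.025], [0.002, 0.063, 0.998, 1.34], [0.0, 0.0, 0.0, 1.0]] 594.4050696443845 [-0.03211745  0.          0.          0.          0.        ]
wrist [[0.443, -0.848, -0.291, 0.213], [0.896, 0.418, 0.146, 0.62], [-0.002, -0.325, 0.946, 0.373], [0.0, 0.0, 0.0, 1.0]] 366.05268306974153 [-0.04964213  0.          0.          0.          0.        ]
```

View pics/top0.png

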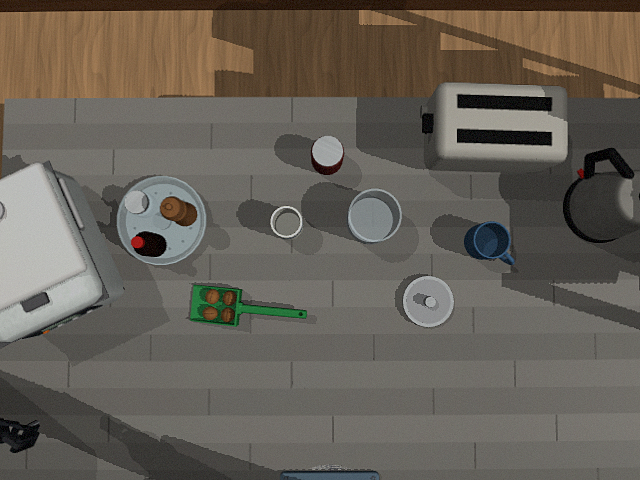

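View pics/scene0.png

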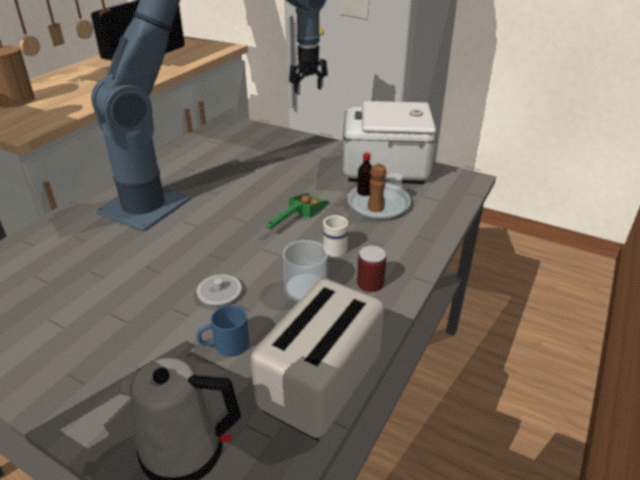

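The top view shows the pan at about (215,305) with its handle running to (306,314). The jar is at (374,215), the lid at (428,300), the pot at (286,222), the turntable at (162,220) and the mug at (490,240). The scene view agrees with this. I'll measure these next.

```bash
cat > m1.py <<'E'
from h import *
im=cv2.imread("pics/top0.png"); c=cam("top"); hsv=cv2.cvtColor(im,cv2.COLOR_BGR2HSV)
g=((hsv[...,0]>50)&(hsv[...,0]<80)&(hsv[...,1]>120)).astype(np.uint8)
# handle: green with px x>246
ys,xs=np.nonzero(g[:, 248:340]); xs=xs+248
P=onz(c,np.c_[xs,ys],0.046)[:,:2]; m=P.mean(0); u,s,v=np.linalg.svd(P-m,full_matrices=False); d=v[0]*np.sign(v[0][1])
t=(P-m)@d; n=(P-m)@np.array([-d[1],d[0]]); print("handle mean",m,"dir",d,np.degrees(np.arctan2(d[1],d[0])),"t",t.min(),t.max(),"w",np.percentile(n,[2,98]))
end=m+d*t.min(); org=end+d*.150; print("end",end,"org",org,"grip",org-d*.035,"r",np.linalg.norm(org-d*.035))
ys,xs=np.nonzero(g[260:350,180:248]);P=onz(c,np.c_[xs+180,ys+260],0.03)[:,:2]; t=(P-org)@d; n=(P-org)@np.array([-d[1],d[0]]);print("pan t",t.min(),t.max(),n.min(),n.max())
gray=cv2.GaussianBlur(cv2.cvtColor(im,cv2.COLOR_BGR2GRAY),(3,3),0)
for nm,(x,y),z,rm in (("jar",(374,215),.115,.056),("lid",(428,301),.018,.057),("pot",(286,222),.095,.034)):
    pr=rm/(1.34-z)*594
    a=gray[y-45:y+45,x-45:x+45]
    h=cv2.HoughCircles(cv2.resize(a,None,fx=4,fy=4,interpolation=cv2.INTER_CUBIC),cv2.HOUGH_GRADIENT,1.5,200,param1=80,param2=20,minRadius=int(4*pr-10),maxRadius=int(4*pr+10))
    if h is None: print(nm,None);continue
    q=h[0,0]/4; uv=[x-45+q[0],y-45+q[1]]; print(nm,uv,"r",q[2],"exp",pr,onz(c,[uv],z)[0])
for nm,uv,z in (("mug",(488,240),.085),("tin",(327,150),.1),("tt",(162,220),.022),("grinder",(172,206),.17),("knob",(430,302),.044),("toasterL",(425,165),.2),("toasterR",(565,168),.2)): print(nm,onz(c,[uv],z)[0].round(3))
E
python3 m1.py
python3 - <<'E'
import cv2
a=cv2.imread('pics/top0.png')[180:350,170:470]; cv2.imwrite('pics/crop0.png',cv2.resize(a,(780,442),interpolation=cv2.INTER_CUBIC))
E
```

```text
handle mean [0.46263259 0.1156085 ] dir [0.09872247 0.995115  ] 84.33439036982688 t -0.06449604727961797 0.06287325089650378 w [-0.00845464  0.00856549]
end [0.45626538 0.05142752] org [0.47107375 0.20069477] grip [0.46761847 0.16586574] r 0.4961637581746295
pan t -0.02022350509306035 0.10344472320795835 -0.040040255513766554 0.04203503016103917
jar [np.float32(373.4375), np.float32(215.9375)] r 26.1875 exp 27.154285714285713 [ 0.66267317 -0.08946147  0.115     ]
lid [np.float32(428.1875), np.float32(301.1875)] r 25.1375 exp 25.611195158850226 [ 0.48201924 -0.21846296  0.018     ]
pot [np.float32(286.5625), np.float32(221.8125)] r 15.7875 exp 16.221686746987952 [0.65264818 0.09138853 0.095     ]
mug [ 0.614 -0.335  0.085]
tin [0.804 0.006 0.1  ]
tt [0.664 0.373 0.022]
grinder [0.678 0.314 0.17 ]
knob [ 0.481 -0.218  0.044]
toasterL [ 0.753 -0.183  0.2  ]
toasterR [ 0.748 -0.456  0.2  ]
```

View pics/crop0.png

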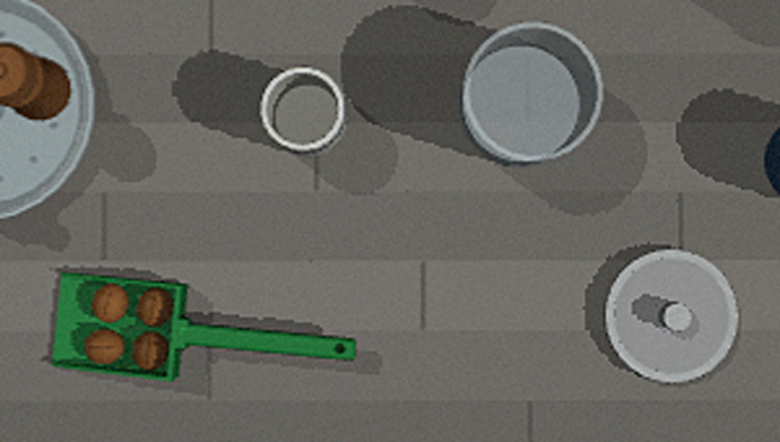

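The crop shows four walnuts in the pan, the handle end at about (306,314) in full-image pixels, and clean circular rims for the jar and the lid. The measured circle radii match the given sizes and every target is in reach, so I'll move above the handle.

```bash
cat > to.py <<'E'
# to.py : rel(pos, Rmat) -> shift mm & rotvec deg in current tool axes ; tilt(az,th): tool for scoop azimuth az, lip-down tilt th
from h import *
import sys
def tilt(az,th): # tool matrix, x = scoop x dir (horizontal az) turned lip-down by th
    return (R.from_euler('z',az,degrees=True)*R.from_euler('y',th,degrees=True)*R.from_euler('x',180,degrees=True)).as_matrix()
def rel(p,M):
    T=tool(); d=T[:3,:3].T@(np.array(p)-T[:3,3])*1e3; r=R.from_matrix(T[:3,:3].T@M).as_rotvec(degrees=True)
    print("shift",d.round(1),"turn",r.round(1))
def st():
    s=monitor.state(); T=tool(); print("t",round(s["time_s"],2),"p",np.round(s["position"],4),"q",np.round(s["joint_positions"],2),"x",T[:3,0].round(3),"z",T[:3,2].round(3),"F",np.round(s["ft_force"],1),"w",round(s["gripper_width"],4),"g",round(s["grip_force"],1))
E
python3 -c "
from to import *
rel([.468,.166,.16],tilt(84.3,0))"
python3 -m crank '[[[-346,-293,0,0,0,69,85],[-346,-293,0,0,0,69,85],[-346,-293,0,0,0,69,85],[-346,-293,0,0,0,69,85],[-346,-293,0,0,0,69,85],[-346,-293,0,0,0,69,85],[-346,-293,0,0,0,69,85],[-346,-293,0,0,0,69,85]]]'
python3 -c "
from to import *
st();rel([.468,.166,.16],tilt(84.3,0))"
```

```text
shift [-345.7 -293.    45.9] turn [-0.1  0.1 69.4]
time_s: 0.95
position: [0.4476, 0.2135, 0.2062]
ee_rot: [-0.0, 0.74, 0.673, 0.0]
ft_force: [1.1, 0.6, 0.4]
gripper_width: 0.085
grip_force: 0.0
t 0.95 p [0.4476 0.2135 0.2062] q [-0.84  0.28  0.36  1.96 -0.12  0.93 -0.51] x [0.095 0.995 0.   ] z [ 0.  0. -1.] F [1.1 0.6 0.4] w 0.085 g 0.0
shift [-45.4  24.8  46.2] turn [ 0.  -0.   0.3]
```

```bash
python3 -m crank '[[[-45,25,-60,0,-60,0,85],[-45,25,-60,0,-60,0,85],[-45,25,-60,0,-60,0,85],[-45,25,-60,0,-60,0,85],[-45,25,-60,0,-60,0,85],[-45,25,-60,0,-60,0,85],[-45,25,-60,0,-60,0,85],[-45,25,-60,0,-60,0,85]]]' >/dev/null
python3 -c "
from to import *
st();rel([.468,.166,.085],tilt(84.3,0))"
```

```text
t 1.75 p [0.466  0.1708 0.2605] q [-1.13  0.79  0.46  1.53  0.38  1.68 -0.86] x [ 0.034  0.491 -0.87 ] z [-0.076 -0.867 -0.492] F [-0.5  1.1 -0.8] w 0.0849 g 0.0
shift [150.5   3.8  90.4] turn [ 0.1 60.5  1.1]
```

```bash
python3 -m crank '[[[135,4,77,0,60.5,1,85],[135,4,77,0,60.5,1,85],[135,4,77,0,60.5,1,85],[135,4,77,0,60.5,1,85],[135,4,77,0,60.5,1,85],[135,4,77,0,60.5,1,85],[135,4,77,0,60.5,1,85],[135,4,77,0,60.5,1,85]]]' >/dev/null
python3 - <<'E'
from to import *
st(); T=tool(); im=eyes.get_image("wrist"); cv2.imwrite("pics/w1.png",im); c=cam("wrist",T)
hsv=cv2.cvtColor(im,cv2.COLOR_BGR2HSV); g=((hsv[...,0]>50)&(hsv[...,0]<80)&(hsv[...,1]>120)).astype(np.uint8)
ys,xs=np.nonzero(g); P=onz(c,np.c_[xs,ys],.046)[:,:2]
org=np.array([.471,.2007]); d=np.array([.0987,.995]); n=np.array([-d[1],d[0]])
t=(P-org)@d; k=(P-org)@n
for a in np.arange(-.16,.1,.02):
    m=(t>a)&(t<a+.02)
    if m.sum()>20: print(round(a,2),m.sum(),np.percentile(k[m],[1,99]).round(4))
E
```

```text
t 2.55 p [0.4745 0.1607 0.1138] q [-0.56  0.41  0.18  2.03 -0.12  0.69 -0.42] x [0.119 0.993 0.013] z [ 0.016  0.012 -1.   ] F [ 0.3 -1.  -0.4] w 0.0851 g 0.0
-0.16 144 [-0.0077  0.0079]
-0.14 398 [-0.0079  0.0084]
-0.12 512 [-0.0076  0.0084]
-0.1 549 [-0.0077  0.0085]
-0.08 598 [-0.0076  0.0086]
-0.06 638 [-0.0074  0.0086]
-0.04 700 [-0.0075  0.0087]
-0.02 1039 [-0.0347  0.0365]
-0.0 1014 [-0.0381  0.0398]
0.02 695 [-0.0378  0.0393]
0.04 979 [-0.0368  0.0383]
0.06 1787 [-0.0359  0.037 ]
0.08 3635 [-0.0345  0.0351]
```

View pics/w1.png

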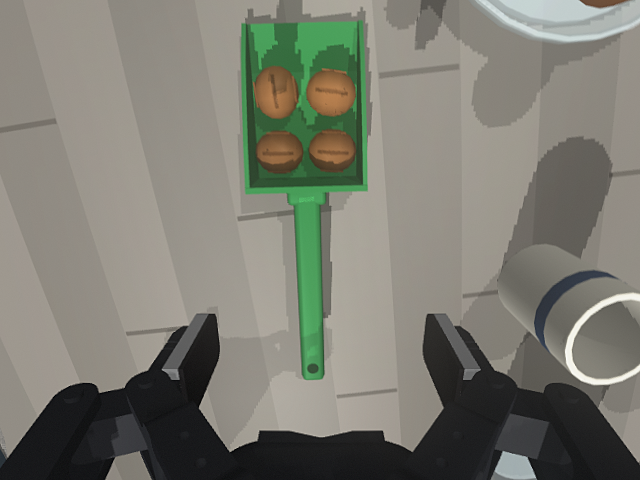

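The wrist view shows the handle running from (308,195) to (313,378), centred between the fingers, with all four walnuts in the pan. I'll pin down the handle's ends along its axis.

Run:
```python
from to import *
c=cam("wrist"); d=np.array([.0987,.995]); org=np.array([.471,.2007])
for uv,z in (((313,379),.042),((308,191),.046),((250,190),.046),((365,190),.046),((243,23),.013),((367,23),.013)):
    P=onz(c,[uv],z)[0,:2]; print(uv,P.round(4),"t",((P-org)@d).round(4))
rel([.4676,.1640,.020],tilt(84.3,0))
```

```text
(313, 379) [0.4555 0.0525] t -0.1489
(308, 191) [0.4705 0.2029] t 0.0022
(250, 190) [0.4333 0.208 ] t 0.0035
(365, 190) [0.5074 0.1993] t 0.0022
(243, 23) [0.4405 0.3127] t 0.1084
(367, 23) [0.5214 0.3034] t 0.1072
shift [-1.4 -7.6 93.2] turn [ 0.7 -0.7 -0.9]
```

```bash
python3 -m crank '[[[-1,-8,30,0.7,-0.7,-0.9,60],[-1,-8,60,0.7,-0.7,-0.9,60],[-1,-8,80,0.7,-0.7,-0.9,60],[-1,-8,93,0.7,-0.7,-0.9,60],[-1,-8,93,0.7,-0.7,-0.9,60],[-1,-8,93,0.7,-0.7,-0.9,40],[-1,-8,93,0.7,-0.7,-0.9,20],[-1,-8,93,0.7,-0.7,-0.9,10]]]' >/dev/null
python3 -c "
from to import *
st()"
python3 -m crank '[[[0,0,0,0,0,0,8],[0,0,0,0,0,0,5],[0,0,0,0,0,0,5],[0,0,0,0,0,0,5],[0,0,0,0,0,0,5],[0,0,0,0,0,0,5],[0,0,0,0,0,0,5],[0,0,0,0,0,0,5]]]' >/dev/null
python3 -c "
from to import *
st();rel([.4676,.1640,.020],tilt(84.3,0))"
```

```text
t 3.4 p [0.466  0.1697 0.0186] q [-0.55  0.59  0.14  2.06 -0.15  0.51 -0.39] x [ 0.088  0.996 -0.002] z [-0.002 -0.002 -1.   ] F [ 1.9 -0.7  2.6] w 0.0168 g 20.4
t 4.2 p [0.4659 0.1691 0.0182] q [-0.55  0.59  0.14  2.06 -0.15  0.51 -0.39] x [ 0.088  0.996 -0.003] z [-0.003 -0.003 -1.   ] F [ 0.5 -1.6  6.3] w 0.0148 g 58.8
shift [-4.9  2.1 -1.8] turn [-0.1  0.2  0.6]
```

```bash
python3 -m crank '[[[0,0,-6,0,0,0,5],[0,0,-20,0,0,0,5],[0,0,-42,0,0,0,5],[0,0,-66,0,0,0,5],[0,0,-90,0,0,0,5],[0,0,-112,0,0,0,5],[0,0,-128,0,0,0,5],[0,0,-135,0,0,0,5]]]' >/dev/null
python3 - <<'E'
from to import *
st(); cv2.imwrite("pics/w2.png",eyes.get_image("wrist"))
im=cv2.imread("pics/w2.png"); print(cv2.absdiff(im,im).sum())
d=np.array([np.cos(np.radians(70)),np.sin(np.radians(70))]); lip=np.array([.663,-.0895])-.025*d; h=lip-.140*d; print(h)
rel([h[0],h[1],.185],tilt(70,0))
E
```

```text
t 5.0 p [0.4662 0.1702 0.1548] q [-0.6   0.35  0.2   1.99 -0.09  0.81 -0.44] x [ 0.087  0.996 -0.002] z [-0.002 -0.002 -1.   ] F [-0.   0.5 -2.4] w 0.0144 g 58.6
0
[ 0.60656668 -0.24454928]
shift [-401.   175.9  -29.7] turn [-0.1  0.1 15. ]
```

View pics/w2.png

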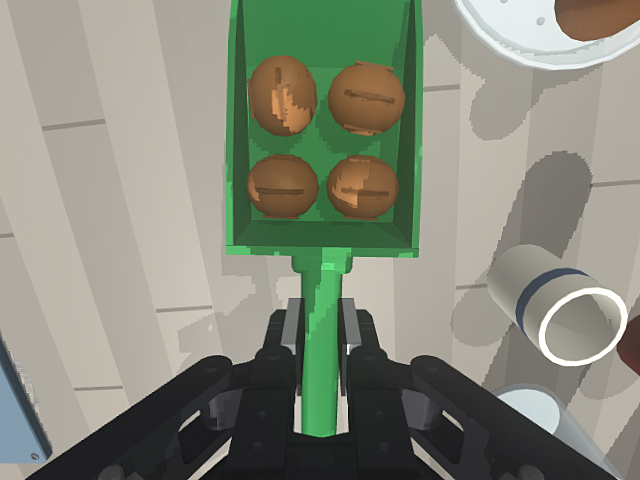

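The wrist view shows all four walnuts still in the lifted pan and the handle firmly between the pads. Next is a gentle carry.

```bash
python3 -m crank '[[[-3,1,-3,0,0,0,5],[-9,4,-8,0,0,0.3,5],[-19,8,-14,0,0,0.7,5],[-33,14,-20,0,0,1.2,5],[-49,22,-25,0,0,1.8,5],[-69,30,-28,0,0,2.6,5],[-90,39,-30,0,0,3.4,5],[-112,49,-30,0,0,4.2,5]]]' >/dev/null
python3 -c "
from to import *
st();rel([.6066,-.2445,.185],tilt(70,0))"
```

```text
t 5.85 p [0.5055 0.0516 0.1834] q [-0.41  0.33  0.27  1.94 -0.11  0.89 -0.25] x [ 0.162  0.987 -0.004] z [-0.003 -0.003 -1.   ] F [ 0.   0.4 -1.9] w 0.0148 g 58.6
shift [-275.7  147.9   -1. ] turn [-0.1  0.2 10.7]
```

```bash
python3 -m crank '[[[-21,11,0,0,0,0.8,5],[-42,23,0,0,0,1.6,5],[-64,34,0,0,0,2.5,5],[-85,45,0,0,0,3.3,5],[-106,57,0,0,0,4.1,5],[-127,68,0,0,0,4.9,5],[-148,79,0,0,0,5.7,5],[-169,91,0,0,0,6.6,5]]]' >/dev/null
python3 -c "
from to import *
st();rel([.6066,-.2445,.185],tilt(70,0))"
```

```text
t 6.65 p [ 0.5673 -0.1303  0.1833] q [-0.11  0.46  0.35  1.76 -0.18  0.95  0.03] x [ 0.275  0.961 -0.005] z [-0.004 -0.004 -1.   ] F [ 0.7  1.  -0.4] w 0.0144 g 58.6
shift [-99.   69.2  -1.5] turn [-0.2  0.3  4. ]
```

```bash
python3 -m crank '[[[-17,11,0,0,0,0.6,5],[-34,23,0,0,0,1.3,5],[-48,33,0,0,0,1.9,5],[-62,43,0,0,0,2.5,5],[-74,52,0,0,0,3,5],[-85,59,0,0,0,3.4,5],[-93,65,0,0,0,3.8,5],[-98,69,0,0,0,4,5]]]' >/dev/null
cat > tip.py <<'E'
from to import *
def tcp(th,lip,az): # tool pose so the lip point (tool coords 140,0,+13 mm) is at lip with lip-down tilt th
    M=tilt(az,th); return np.array(lip)-M@np.array([.140,0,.013]),M
if __name__=="__main__":
    st(); T=tool(); print("lip now",T[:3,:3]@[.140,0,.013]+T[:3,3])
    im=eyes.get_image("wrist"); cv2.imwrite("pics/w3.png",im); cv2.imwrite("pics/s3.png",eyes.get_image("scene")); cv2.imwrite("pics/t3.png",eyes.get_image("top"))
    d=np.array([np.cos(np.radians(70)),np.sin(np.radians(70)),0]); lip=np.array([.663,-.0895,.138])-.025*d
    for th in (0,10,20,30,40,50,60,65): print(th,end=" "); rel(*tcp(th,lip,70))
E
python3 tip.py
python3 - <<'E'
import cv2,numpy as np
a=cv2.imread('pics/w3.png')[:,:]; b=cv2.imread('pics/t3.png')[130:370,280:520]
cv2.imwrite('pics/c3.png',np.hstack([cv2.resize(a,(480,360)),cv2.resize(b,(320,360))[:, :320]]))
E
```

```text
t 7.45 p [ 0.6073 -0.2414  0.1832] q [ 0.06  0.59  0.37  1.56 -0.23  1.04  0.14] x [ 0.34   0.94  -0.004] z [-0.004 -0.003 -1.   ] F [ 0.  0. -2.] w 0.0143 g 58.6
lip now [ 0.65484354 -0.10972524  0.1695972 ]
0 shift [-4.   0.9 32.2] turn [-0.2  0.2  0.2]
10 shift [0.3 0.9 8.1] turn [-0.2 -9.8  0.2]
20 shift [  8.7   0.8 -14.9] turn [ -0.1 -19.8   0.2]
30 shift [ 21.    0.8 -36.1] turn [ -0.1 -29.8   0.2]
40 shift [ 36.7   0.8 -54.9] turn [ -0.1 -39.8   0.2]
50 shift [ 55.5   0.8 -70.6] turn [ -0.1 -49.8   0.2]
60 shift [ 76.8   0.8 -82.9] turn [ -0.1 -59.8   0.3]
65 shift [ 88.1   0.8 -87.5] turn [ -0.1 -64.8   0.3]
```

View pics/c3.png

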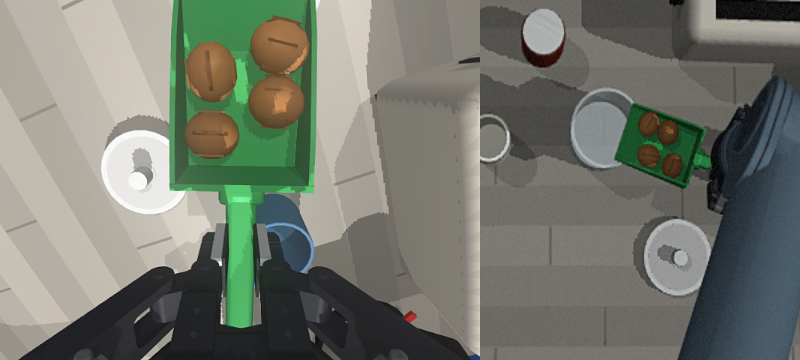

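The left half shows all four walnuts in the level pan. The right half shows the lip just over the near side of the jar's mouth, as computed. I'll tip about the lip.

```bash
python3 -m crank '[[[-2,1,10,0,0,0,5],[-4,1,22,0,0,0,5],[-3,1,22,0,-5,0,5],[0,1,8,0,-10,0,5],[5,1,-6,0,-16,0,5],[11,1,-19,0,-22,0,5],[18,1,-31,0,-27.5,0,5],[24,1,-41,0,-32.5,0,5]]]' >/dev/null
python3 - <<'E'
from tip import *
st(); T=tool(); print("lip",T[:3,:3]@[.140,0,.013]+T[:3,3])
d=np.array([np.cos(np.radians(70)),np.sin(np.radians(70)),0]); lip=np.array([.663,-.0895,.138])-.025*d
for th in (36,40,50,60,65): print(th,end=" "); rel(*tcp(th,lip,70))
E
```

```text
t 8.4 p [ 0.6169 -0.2163  0.2238] q [-0.4   0.71  0.62  1.5   0.19  1.18 -0.31] x [ 0.281  0.791 -0.543] z [-0.185 -0.511 -0.84 ] F [-0.6 -0.2 -1.8] w 0.0146 g 58.9
lip [ 0.65385029 -0.11215407  0.13684104]
36 shift [-0.2 -0.  -8.2] turn [ 0.  -3.1  0.4]
40 shift [  1.6  -0.  -17.8] turn [ 0.  -7.1  0.4]
50 shift [  8.9   0.  -41.2] turn [  0.1 -17.1   0.4]
60 shift [ 20.2   0.1 -63. ] turn [  0.1 -27.1   0.3]
65 shift [ 27.2   0.2 -73. ] turn [  0.1 -32.1   0.3]
```

```bash
python3 -m crank '[[[0,0,-8,0,-3,0,5],[1,0,-13,0,-5,0,5],[2,0,-18,0,-7,0,5],[4,0,-27,0,-11,0,5],[7,0,-36,0,-15,0,5],[11,0,-46,0,-19,0,5],[16,0,-55,0,-23.5,0,5],[20,0,-63,0,-27,0,5]]]' >/dev/null
python3 - <<'E'
from tip import *
st(); T=tool(); print("lip",T[:3,:3]@[.140,0,.013]+T[:3,3])
im=eyes.get_image("wrist"); b=eyes.get_image("scene"); cv2.imwrite("pics/c4.png",np.hstack([cv2.resize(im,(480,360)),cv2.resize(b[200:360,220:380],(320,360))]))
d=np.array([np.cos(np.radians(70)),np.sin(np.radians(70)),0]); lip=np.array([.663,-.0895,.138])-.025*d
for th in (0,30,50,70): print(th,end=" "); rel(*tcp(th,lip,70))
E
```

```text
t 9.2 p [ 0.6339 -0.1697  0.2657] q [-0.62  0.95  0.72  1.34  0.38  1.46 -0.48] x [ 0.167  0.473 -0.865] z [-0.295 -0.813 -0.502] F [ 0.2  0.  -1.3] w 0.0141 g 59.0
lip [ 0.65340592 -0.11406015  0.13808265]
0 shift [ 56.1   0.3 127.3] turn [-0.1 59.8  0.5]
30 shift [ 9.9  0.  71.1] turn [ 0.  29.8  0.5]
50 shift [-2.4  0.  23.8] turn [0.1 9.8 0.5]
70 shift [  2.3   0.2 -24.8] turn [  0.2 -10.2   0.5]
```

View pics/c4.png

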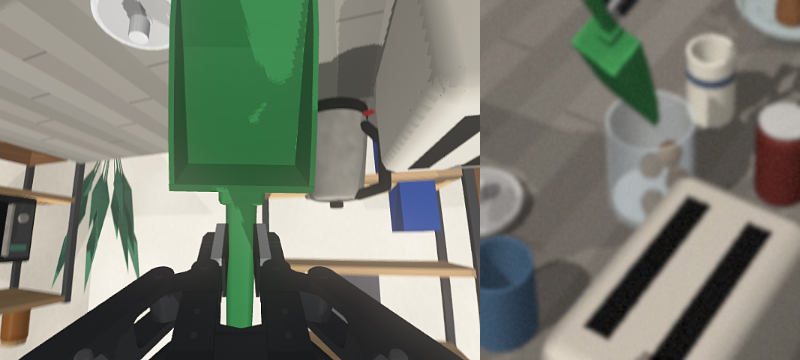

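The pan is empty. The right half shows the walnuts falling inside the jar. I'll raise and level the scoop, then confirm the jar holds all four.

```bash
python3 -c "
from to import *
rel([.634,-.17,.30],tilt(70,55)); rel([.60,-.19,.30],tilt(70,0))"
```

```text
shift [-32.7   0.2 -16.4] turn [0.1 4.8 0.5]
shift [-47.7 -25.2   9.9] turn [-0.1 59.8  0.5]
```

```bash
python3 -m crank '[[[-17,0,-8,0,2,0,5],[-33,0,-16,0,5,0,5],[-36,-4,-12,0,13,0,5],[-39,-9,-8,0,21,0,5],[-41,-14,-4,0,30,0,5],[-43,-18,0,0,38,0,5],[-45,-22,5,0,47,0,5],[-48,-25,10,0,55,0,5]]]' >/dev/null
python3 - <<'E'
from to import *
st(); rel([.451,.04,.26],tilt(35,0))
im=eyes.get_image("top"); b=eyes.get_image("scene"); cv2.imwrite("pics/t5.png",im); cv2.imwrite("pics/s5.png",b)
for nm,p in (("jar",(.663,-.0895,.0)),("rim",(.663,-.0895,.115))): print(nm,proj(cam("scene"),p),proj(cam("top"),p))
cv2.imwrite("pics/c5.png",np.hstack([cv2.resize(im[170:270,320:420],(400,400)),cv2.resize(b[230:310,265:345],(400,400))]))
E
```

```text
t 10.1 p [ 0.5986 -0.1947  0.305 ] q [-0.16  0.46  0.53  1.5  -0.15  1.24  0.02] x [ 0.341  0.937 -0.076] z [-0.024 -0.072 -0.997] F [-0.3 -0.5 -1.5] w 0.0143 g 58.9
shift [ 173.1 -219.    31.5] turn [ 1.4  4.2 35. ]
jar [[305.37196824 286.95569092]] [[368.74999741 220.6816734 ]]
rim [[304.66346038 251.58921205]] [[373.4547408  215.78022814]]
```

View pics/c5.png

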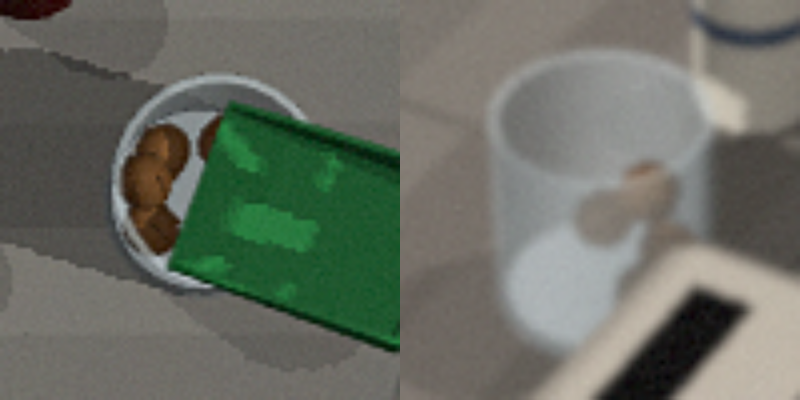

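All four walnuts are in the jar and it hasn't moved. On the way to laying the scoop down, I'll test the handle-down pose in the air, high above the pot.

```bash
python3 -c "
from to import *
rel([.60,.04,.32],tilt(35,-75))"
python3 -m crank '[[[20,-27,0,0,1,4,5],[45,-57,0,0,2,8,5],[75,-87,0,0,4,12,5],[95,-117,0,0,4,18,5],[115,-147,0,0,4,24,5],[135,-177,0,0,4,30,5],[160,-205,0,0,4,35,5],[173,-219,0,0,4,35,5]]]' >/dev/null
python3 -c "
from to import *
st();rel([.60,.04,.32],tilt(35,-75))"
```

```text
shift [228.4 -81.8 -32.8] turn [-21.2  77.1  30.4]
t 11.0 p [0.4495 0.0449 0.289 ] q [-0.7   0.09  0.52  1.97 -0.02  1.09 -1.13] x [ 0.818  0.575 -0.004] z [ 0.011 -0.021 -1.   ] F [ 1.2  0.1 -0.6] w 0.0143 g 58.9
shift [120.2  91.3 -29.3] turn [ 1.1 75.2  1. ]
```

```bash
python3 -m crank '[[[30,15,-30,0,8,0,5],[60,30,-30,0,16,0,5],[90,50,-30,0,25,0,5],[120,70,-30,0,34,0,5],[120,91,-30,0,42,0,5],[120,91,-30,0,51,0,5],[120,91,-30,0,59,0,5],[120,91,-30,0,68,0,5]]]' >/dev/null
python3 -c "
from to import *
st();rel([.60,.04,.32],tilt(35,-75));rel([.60,.04,.32],tilt(35,-60))"
```

```text
t 11.8 p [0.5964 0.041  0.3078] q [-0.1   0.11  0.28  2.16 -1.17  0.61  0.15] x [0.571 0.426 0.702] z [ 0.569  0.412 -0.712] F [ 0.5 -0.5 -1.9] w 0.0145 g 59.0
shift [10.2  3.  -7.1] turn [-1.  30.4  1. ]
shift [10.2  3.  -7.1] turn [-0.8 15.4  1.1]
```

The joint-5 limit (-1.31) blocks this side. I'll try the opposite heading, with the hand coming from the left and pointing right.

```bash
python3 -c "
from to import *
rel([.47,.13,.30],tilt(-10,0))"
```

```text
shift [ -39.7 -146.7  -29.7] turn [-17.7 -42.3  44.1]
```

```bash
python3 -m crank '[[[-10,-37,-30,-5,-8,5,5],[-20,-73,-30,-9,-16,11,5],[-30,-110,-30,-11,-22,17,5],[-40,-147,-30,-14,-29,24,5],[-40,-147,-30,-16,-35,31,5],[-40,-147,-30,-18,-42,38,5],[-40,-147,-30,-18,-42,44,5],[-40,-147,-30,-18,-42,44,5]]]' >/dev/null
python3 -c "
from to import *
st();rel([.55,.18,.32],tilt(-45,-70))"
```

```text
t 12.6 p [0.4687 0.1309 0.3006] q [-0.28 -0.04 -0.04  2.11 -0.08  0.75 -1.62] x [0.928 0.199 0.314] z [ 0.288  0.151 -0.946] F [ 0.   0.4 -1.2] w 0.0145 g 58.9
shift [ 91.4 -30.   12.5] turn [-45.5  49.3  40.4]
```

```bash
python3 -c "
from to import *
rel([.4385,.1455,.08],tilt(-10,0))"
```

```text
shift [-94.4  -3.  202.2] turn [ -8.4 -17.1  22.7]
```

```bash
python3 -m crank '[[[-10,0,10,-3,-6,8,5],[-20,-1,25,-6,-12,15,5],[-40,-1,60,-8,-17,22,5],[-60,-2,105,-8.4,-17,22.7,5],[-75,-2,145,-8.4,-17,22.7,5],[-87,-3,180,-8.4,-17,22.7,5],[-94,-3,202,-8.4,-17,22.7,5],[-94,-3,202,-8.4,-17,22.7,5]]]' >/dev/null
python3 -c "
from to import *
st();rel([.4385,.1455,.0185],tilt(-10,0))"
```

```text
t 13.4 p [0.4388 0.1455 0.0781] q [-0.36  0.43 -0.06  2.11  0.05  0.6  -2.2 ] x [ 0.986 -0.169 -0.001] z [-0.001 -0.    -1.   ] F [-0.7 -0.1 -0.4] w 0.0144 g 58.9
shift [-0.3  0.  59.6] turn [0.  0.  0.2]
```

```bash
python3 -m crank '[[[0,0,10,0,0,0,5],[0,0,22,0,0,0,5],[0,0,34,0,0,0,5],[0,0,44,0,0,0,5],[0,0,52,0,0,0,5],[0,0,57,0,0,0,5],[0,0,60,0,0,0,5],[0,0,60,0,0,0,5]]]'
```

```text
time_s: 14.2
position: [0.4413, 0.1478, 0.0201]
ee_rot: [-0.002, 0.996, -0.084, 0.002]
ft_force: [-0.0, 0.3, -0.3]
gripper_width: 0.0143
grip_force: 58.9
```

```bash
python3 -m crank '[[[0,0,1,0,0,0,5],[0,0,2,0,0,0,5],[0,0,2,0,0,0,5],[0,0,2,0,0,0,20],[0,0,2,0,0,0,40],[0,0,2,0,0,0,60],[0,0,2,0,0,0,80],[0,0,2,0,0,0,80]]]'
python3 -c "
from to import *
st(); rel([.482,-.2185,.12],tilt(-10+90,0));rel([.482,-.2185,.12],tilt(-10-0,0))"
```

```text
time_s: 15.0
position: [0.4414, 0.1477, 0.0184]
ee_rot: [-0.002, 0.996, -0.084, 0.002]
ft_force: [0.1, 0.1, -0.4]
gripper_width: 0.0768
grip_force: 0.0
t 15.0 p [0.4414 0.1477 0.0184] q [-0.37  0.55 -0.05  2.13  0.06  0.46 -2.22] x [ 0.986 -0.168  0.004] z [ 0.004  0.003 -1.   ] F [ 0.1  0.1 -0.4] w 0.0768 g 0.0
shift [ 101.9  353.8 -102.5] turn [ -0.   -0.3 -89.7]
shift [ 101.9  353.8 -102.5] turn [-0.2 -0.2  0.3]
```

```bash
python3 -m crank '[[[0,0,-40,0,0,0,80],[0,0,-80,0,0,0,80],[0,0,-120,0,0,0,80],[0,30,-150,0,0,-8,80],[15,75,-150,0,0,-16,80],[30,120,-150,0,0,-24,80],[45,165,-150,0,0,-32,80],[60,210,-150,0,0,-40,80]]]' >/dev/null
python3 -c "
from to import *
st(); rel([.472,-.2185,.15],tilt(80,0))"
```

```text
t 15.8 p [ 0.4619 -0.05    0.1681] q [ 0.08  0.27 -0.08  2.05  0.03  0.81 -1.11] x [0.888 0.461 0.006] z [ 0.005  0.003 -1.   ] F [ 0.   0.4 -0.9] w 0.0801 g 0.0
shift [-68.7 154.2  17.7] turn [  0.1  -0.3 -52.6]
```

```bash
python3 -m crank '[[[-15,40,5,0,0,-8,80],[-30,85,10,0,0,-16,80],[-50,125,15,0,0,-24,80],[-69,154,18,0,0,-32,80],[-69,154,18,0,0,-40,80],[-69,154,18,0,0,-48,80],[-69,154,18,0,0,-53,80],[-69,154,18,0,0,-53,80]]]' >/dev/null
cat > lid.py <<'E'
from to import *
st(); T=tool(); im=eyes.get_image("wrist"); cv2.imwrite("pics/w6.png",im); c=cam("wrist",T)
top=eyes.get_image("top"); cv2.imwrite("pics/t6.png",top)
cen=proj(c,[.482,-.2185,.018])[0]; dep=(T[2,3]); print("exp disc px",cen, "knob",proj(c,[.482,-.2185,.044])[0])
hsv=cv2.cvtColor(im,cv2.COLOR_BGR2HSV); m=((hsv[...,1]<40)&(hsv[...,2]>165)).astype(np.uint8)
n,l,s,ce=cv2.connectedComponentsWithStats(m)
for i in range(1,n):
    if s[i,4]>300: print(s[i],ce[i].round(1))
E
python3 lid.py
```

```text
t 16.6 p [ 0.4704 -0.217   0.1493] q [ 0.5   0.4  -0.19  1.93  0.1   0.82  0.09] x [0.171 0.985 0.004] z [ 0.004  0.003 -1.   ] F [ 0.4  0.8 -0.8] w 0.0803 g 0.0
exp disc px [334.67545332 220.51886345] knob [335.94032452 229.47587662]
[  282     0    98   148 10214] [331.8  67.2]
[ 479    0  125   93 8221] [531.5  42.8]
[  268   154   134   276 17985] [343.5 255.6]
[ 258  222   78  105 2798] [290.5 288.4]
[ 288  322   63  115 2674] [315.8 386.5]
```

View pics/w6.png

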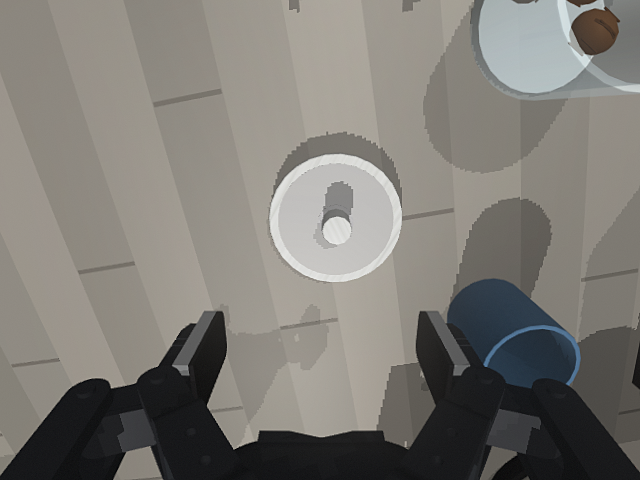

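The wrist view shows the lid's disc centred at (336,218) and its knob top at (337,231). Both are within 2 px of the prediction.

Run:
```python
from to import *
c=cam("wrist"); a=onz(c,[(337,231)],.044)[0]; b=onz(c,[(336,218)],.018)[0]; print(a,b)
m=(a+b)/2
rel([m[0],m[1],.022],tilt(80,0))
```

```text
[ 0.48275542 -0.21982979  0.044     ] [ 0.48360267 -0.21647619  0.018     ]
shift [  0.5  12.2 127.4] turn [ 0.2 -0.2 -0. ]
```

```bash
python3 -m crank '[[[0,12,35,0,0,0,60],[0,12,70,0,0,0,60],[0,12,98,0,0,0,60],[0,12,115,0,0,0,60],[0,12,124,0,0,0,60],[0,12,127,0,0,0,60],[0,12,127,0,0,0,60],[0,12,127,0,0,0,50]]]' 
python3 -m crank '[[[0,0,0,0,0,0,40],[0,0,0,0,0,0,30],[0,0,0,0,0,0,20],[0,0,0,0,0,0,10],[0,0,0,0,0,0,10],[0,0,0,0,0,0,10],[0,0,0,0,0,0,10],[0,0,0,0,0,0,10]]]' 
python3 -c "
from to import *
rel([.663,-.0895,.022+.105+.035],tilt(80,0))"
```

```text
time_s: 17.5
position: [0.4838, -0.2189, 0.0234]
ee_rot: [0.001, 0.766, 0.643, 0.003]
ft_force: [-0.1, 0.7, 0.1]
gripper_width: 0.0502
grip_force: 0.0
time_s: 18.3
position: [0.483, -0.2185, 0.0224]
ee_rot: [0.0, 0.765, 0.644, 0.003]
ft_force: [-0.6, 0.9, 1.1]
gripper_width: 0.0102
grip_force: 0.0
shift [ 158.5  155.6 -138.4] turn [ 0.2 -0.2  0.1]
```

Run:
```python
from to import *
st(); a=eyes.get_image("wrist"); b=eyes.get_image("top"); s=eyes.get_image("scene"); cv2.imwrite("pics/t7.png",b)
cv2.imwrite("pics/c7.png",np.hstack([cv2.resize(a,(480,360)),cv2.resize(s[240:320,180:260],(320,360))]))
```

```text
t 18.3 p [ 0.483  -0.2185  0.0224] q [ 0.46  0.62 -0.15  1.96  0.16  0.57  0.03] x [0.172 0.985 0.004] z [ 0.004  0.003 -1.   ] F [-0.6  0.9  1.1] w 0.0102 g 0.0
```

View pics/c7.png

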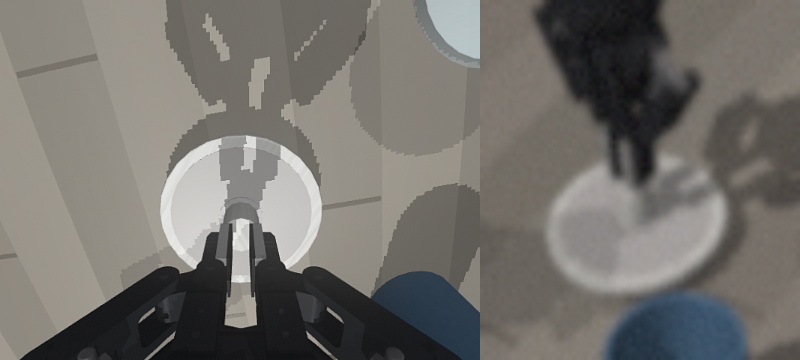

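Run:
```python
from to import *
c=cam("wrist"); T=tool()
b=onz(c,[(321.5,278)],.018)[0]; print("disc now",b, "exp px old",proj(c,[.4832,-.2182,.018]),"tcp px",proj(c,T[:3,3]),"graspp",proj(c,T[:3,3]-.019*T[:3,2]),"knobtop px old",proj(c,[.4832,-.2182,.044]))
for x in (214,429): print(onz(c,[(x,278)],.018)[0])
im=cv2.imread("pics/t7.png"); g=cv2.cvtColor(im,cv2.COLOR_BGR2GRAY)
```

```text
disc now [ 0.48392748 -0.21346337  0.018     ] exp px old [[321.67359967 286.42350158]] tcp px [[321.4946071  290.86382312]] graspp [[321.51699291 309.60339596]] knobtop px old [[321.93340507 311.61728811]]
[ 0.42917385 -0.20399166  0.018     ]
[ 0.53873778 -0.22312653  0.018     ]
```

```bash
cat > lidfit.py <<'E'
from to import *
from scipy.optimize import least_squares
def fit(im,c,guess,z=.018,r=.057):
    hsv=cv2.cvtColor(im,cv2.COLOR_BGR2HSV); g=cv2.GaussianBlur(cv2.cvtColor(im,cv2.COLOR_BGR2GRAY),(3,3),0).astype(float)
    pts=[]
    for a in np.radians(np.arange(0,360,3)):
        rr=np.arange(.048,.066,.0005); P=np.array([[guess[0]+q*np.cos(a),guess[1]+q*np.sin(a),z] for q in rr]); uv=proj(c,P)
        if (uv<3).any() or (uv[:,0]>636).any() or (uv[:,1]>476).any(): continue
        v=np.array([g[int(round(y)),int(round(x))] for x,y in uv]); d=v[3:]-v[:-3]; i=d.argmin()
        if d[i]<-25: pts.append(P[i+1,:2])
    pts=np.array(pts); f=lambda p: np.hypot(pts[:,0]-p[0],pts[:,1]-p[1])-p[2]
    s=least_squares(f,[guess[0],guess[1],r],loss="soft_l1",f_scale=.001); return s.x,len(pts),np.abs(f(s.x)).mean()
if __name__=="__main__":
    c=cam("wrist"); im=eyes.get_image("wrist"); cv2.imwrite("pics/w8.png",im)
    for gz in ([.483,-.218],[.484,-.2135]): print(fit(im,c,gz))
    g=cv2.cvtColor(im,cv2.COLOR_BGR2GRAY); 
    for y in range(236,420,8): print(y,g[y,270:374:8])
E
python3 lidfit.py
```

```text
(array([ 0.48277051, -0.21902364,  0.05572834]), 102, np.float64(0.0004679853000996675))
(array([ 0.48276012, -0.2188807 ,  0.05565052]), 106, np.float64(0.0006253010666820137))
236 [200 199 199 153 137 136 136 137 134 136 135 136 192]
244 [200 200 200 199 205 135 135 135 135 136 136 195 196]
252 [201 202 201 201 151 136 136 135 135 135 198 197 197]
260 [203 203 204 203 211 136 136 135 135 136 193 198 197]
268 [204 205 205 204 139 135 135 138 135 136 201 199 200]
276 [205 205 205 208 140 108 110 116 114 137 202 200 199]
284 [207 207 207 206  98 112 112 118 116 113 203 201 201]
292 [210 208 209 184 104 121 220 212 122 107 202 202 201]
300 [210 211 187 103 103 145 223 195  52 105 209 203 202]
308 [188 189 194 102 104 147 229 197  52 103 202 209 201]
316 [189  55  55 102 105 135 206 208  50 103 109  58  57]
324 [190  51  50 102 106 229 218 213  47 101 103  55  53]
332 [199  49  47 100  82 198 219 212  45 100 101  54  53]
340 [116  47  41  98  58 180 189 188  42 102  89  51  51]
348 [ 43  44  44  40  63 187 190 189  37 125  46  49  49]
356 [ 41  46  44  42  46 202 191 191  26  42  46  50  50]
364 [ 38  37  38  40  44 201 193 190  47  41  43  42  44]
372 [ 35  35  37  36  40 221 230 208  68  42  39  40  39]
380 [ 30  32  35  37  46 142 139 147  73  41  38  35  38]
388 [ 26  27  27  29  44 141 140 148 100  39  33  31  34]
396 [ 28  31  32  27 113 141 140 166 172  35  35  34  35]
404 [ 27  28  29  27 150 140 159 166 166  31  34  34  32]
412 [ 32  27  29  28 149 161 160 158 167  18  30  32  34]
```

Run:
```python
from to import *
c=cam("wrist"); T=tool(); k=np.array([.4828,-.219,0]); x=T[:3,0]*[1,1,0]; y=T[:3,1]*[1,1,0]
for nm,a,b,z in (("knob base front",12,0,.018),("knob top front",12,0,.044),("knob top back",-12,0,.044),("knob top L",0,-12,.044),("knob top R",0,12,.044)): print(nm,proj(c,k+x*a/1e3+y*b/1e3+[0,0,z])[0].round(0))
t=T[:3,3]*[1,1,0]
for a in (11,-11):
  for b in (-5,-18,5,18):
    print("tip",a,b,[proj(c,t+x*a/1e3+y*b/1e3+[0,0,z])[0].round(0).tolist() for z in (.0224,.035,.046)])
im=cv2.imread("pics/w8.png"); g=cv2.cvtColor(im,cv2.COLOR_BGR2GRAY)
for yy in range(270,346,5): print(yy,g[yy,286:362:4])
```

```text
knob base front [321. 267.]
knob top front [321. 289.]
knob top back [321. 336.]
knob top L [295. 313.]
knob top R [348. 313.]
tip 11 -5 [[311.0, 271.0], [311.0, 282.0], [310.0, 292.0]]
tip 11 -18 [[285.0, 271.0], [283.0, 282.0], [281.0, 292.0]]
tip 11 5 [[332.0, 271.0], [332.0, 282.0], [333.0, 292.0]]
tip 11 18 [[358.0, 271.0], [360.0, 282.0], [363.0, 292.0]]
tip -11 -5 [[312.0, 310.0], [311.0, 323.0], [311.0, 336.0]]
tip -11 -18 [[287.0, 310.0], [285.0, 323.0], [282.0, 336.0]]
tip -11 5 [[331.0, 310.0], [332.0, 323.0], [333.0, 336.0]]
tip -11 18 [[356.0, 310.0], [359.0, 323.0], [361.0, 335.0]]
270 [204 205 203 209 125 134 134 140 109 111 121 140 137 135 133 193 200 199
 199]
275 [205 205 206 224 137 107 108 110 110 115 116 116 113 138 138 192 201 201
 201]
280 [207 207 179 208  93 104 111 111 113 115 117 116 115 113 198 204 203 202
 199]
285 [208 207 205 216 100 105 111 112 113 117 118 115 115 115  91 200 201 202
 201]
290 [208 209 212 141  99 107 112 112 115 123 120 114 116 115 107 203 202 201
 201]
295 [211 210 184  93 104 126 161 149 219 222 224 220 170 117 107 201 202 203
 202]
300 [187 185 103 104 103  55 145 148 223 219 195 204  52 106 105 103 209 203
 203]
305 [187 187  99 103 103  52 148 140 229 197 200 205  51 103 103 104 203 204
 203]
310 [ 45  41 103 103 104  54 139 234 229 205 201 205  50 103 104 104  66  45
  46]
315 [ 55  48 102 102 103  52 135 230 203 214 206 203  50 101 102 103 110  56
  58]
320 [ 53  80 101 103 105  53 150 216 212 209 216 209  49  67 102 102 106  56
  56]
325 [ 50  96 102 101 107  49 229 216 220 213 213 215  46  43 101 101 102  54
  54]
330 [ 48 105 102 101  95  50 212 215 219 220 211 221  45  44 100 102 101  52
  55]
335 [ 45 101 100  99  74  47 181 189 189 197 185 189  43  49 101 101 102  56
  52]
340 [ 41 100  98  99  58  46 180 190 189 189 188 190  42  47 102  95  89  92
  51]
345 [ 51 107 141 138  63  47 186 191 191 189 188 191  37  70 137 139 109  68
  48]
```

The pictures' numbers show the fingertips closed just above the knob. The lid hasn't moved. I'll open and go down in guarded steps, watching the force.

```bash
python3 -m crank '[[[0,0,0,0,0,0,20],[0,0,0,0,0,0,30],[0,0,0,0,0,0,40],[0,0,0,0,0,0,45],[0,0,0,0,0,0,45],[0,0,1,0,0,0,45],[0,0,3,0,0,0,45],[0,0,4,0,0,0,45]]]'
python3 - <<'E'
from to import *
im=eyes.get_image("wrist"); g=cv2.cvtColor(im,cv2.COLOR_BGR2GRAY); cv2.imwrite("pics/w9.png",im)
c=cam("wrist");T=tool();x=T[:3,0]*[1,1,0]; y=T[:3,1]*[1,1,0];t=T[:3,3]*[1,1,0]
for b in (-22.5,-32,22.5,32): print(b,[proj(c,t+x*.011+y*b/1e3+[0,0,z])[0].round(0).tolist() for z in (.0184,.030,.045)])
for yy in range(255,350,6): print(yy,g[yy,230:414:7])
E
```

```text
time_s: 19.3
position: [0.4829, -0.2185, 0.0182]
ee_rot: [0.0, 0.765, 0.644, 0.002]
ft_force: [0.3, 0.2, 0.1]
gripper_width: 0.0447
grip_force: 0.0
-22.5 [[276.0, 271.0], [274.0, 281.0], [269.0, 296.0]]
-32 [[257.0, 271.0], [253.0, 281.0], [247.0, 296.0]]
22.5 [[367.0, 271.0], [370.0, 281.0], [374.0, 296.0]]
32 [[386.0, 271.0], [390.0, 281.0], [396.0, 296.0]]
255 [220 198 199 199 201 201 136 136 202 202 203 136 137 136 136 136 136 134
 198 197 197 136 135 195 195 194 225]
261 [197 201 201 201 202 202 202 127 203 202 202 136 136 136 137 137 136 135
 198 196 196 207 198 195 194 193 192]
267 [200 201 202 203 203 202 202 204 203 202 206 138 114 141 121 136 137 135
 199 198 198 197 196 195 195 195 194]
273 [201 202 202 203 204 203 203 205 204 204 133 133 139 111 142 136 132 201
 200 198 197 197 197 196 196 194 195]
279 [201 204 203 204 205 205 204 205 206 206 133 102 111 115 116 114 139 202
 200 199 198 198 197 198 196 195 195]
285 [203 204 204 205 206 206 207 206 206 187 142 105 114 116 116 115 102 146
 202 200 199 197 198 196 195 196 195]
291 [204 204 206 205 206 207 207 208 206 213  93
[... 401 characters left out ...]
8 195 193]
315 [226  36  50 102  95  53 213 212 187 191 228 230 227 232 223 228 227 179
 183 179 175  58 107 102  57  44 226]
321 [171  49  85 100  45  52 213 212 213 190 230 228 233 230 227 226 224 185
 182 181 179  56  50 103  72  56 208]
327 [ 42  47  99  99  51  50 215 214 214 197 228 233 234 230 233 224 228 185
 183 181 191  56  55 102 102  54  48]
333 [ 42  41  99 100  45  48 220 215 215 216 217 234 233 236 232 229 185 184
 183 182 218  54  54 103 100  53  51]
339 [ 41  82  99  89  43  46 219 216 216 216 216 215 215 231 201 188 186 184
 184 181 187  53  52 108  99  56  50]
345 [ 40  98  98  39  42  42 217 216 216 217 218 189 193 192 190 189 186 185
 184 182 183  51  50  49  89 101  48]
```

```bash
python3 -m crank '[[[0,0,1,0,0,0,45],[0,0,2,0,0,0,45],[0,0,3,0,0,0,45],[0,0,4,0,0,0,45],[0,0,5,0,0,0,45],[0,0,6,0,0,0,45],[0,0,7,0,0,0,45],[0,0,8,0,0,0,45]]]'
python3 - <<'E'
from to import *
im=eyes.get_image("wrist"); g=cv2.cvtColor(im,cv2.COLOR_BGR2GRAY); cv2.imwrite("pics/w10.png",im)
c=cam("wrist");T=tool();x=T[:3,0]*[1,1,0]; y=T[:3,1]*[1,1,0];t=T[:3,3]*[1,1,0]
for b in (-22.5,22.5): print(b,[proj(c,t+x*.011+y*b/1e3+[0,0,z])[0].round(0).tolist() for z in (.0184,.030,.037,.045)])
for yy in range(279,320,4): print(yy,g[yy,244:279:5],g[yy,370:400:5])
print(proj(c,[.4828,-.219,.044]))
E
```

```text
time_s: 20.15
position: [0.4831, -0.2185, 0.0104]
ee_rot: [0.0, 0.765, 0.644, 0.003]
ft_force: [-0.6, 0.3, 0.9]
gripper_width: 0.045
grip_force: 0.0
-22.5 [[274.0, 278.0], [271.0, 289.0], [269.0, 296.0], [267.0, 305.0]]
22.5 [[369.0, 278.0], [372.0, 288.0], [374.0, 296.0], [377.0, 305.0]]
279 [206 205 205 207 214 131 219] [201 202 209 136 201 198]
283 [205 207 207 207 207 207 207] [201 201 200 200 198 197]
287 [207 207 207 208 209 209 209] [201 200 199 201 199 199]
291 [207 208 209 209 209 209 210] [201 202 201 200 199 199]
295 [208 208 209 209 211 210 211] [202 201 201 200 200 199]
299 [208 209 213 206 206 213 211] [204 207 206 203 204 198]
303 [208 191 104 105  53 195 212] [202  56 107 105  98 199]
307 [199 134 104 105  56 186 213] [203  57  73 105 103 200]
311 [180 100 104 106  54 135 213] [180  56  58 105 105 200]
315 [ 49 102 102  66  53  90 213] [181  58  58 106 105 110]
319 [ 70 101 102  49  51  83 213] [184  57  59 110 105 104]
[[321.4881208  327.99265634]]
```

Without the force rising, the fingertip edge reads about z = 0.040, so it sits some 28 mm behind the reported TCP at this opening. I'll go 10 mm lower and close.

```bash
python3 -m crank '[[[0,0,2,0,0,0,45],[0,0,4,0,0,0,45],[0,0,6,0,0,0,45],[0,0,8,0,0,0,45],[0,0,10,0,0,0,45],[0,0,10,0,0,0,45],[0,0,10,0,0,0,35],[0,0,10,0,0,0,30]]]'; python3 -m crank '[[[0,0,0,0,0,0,20],[0,0,0,0,0,0,10],[0,0,0,0,0,0,10],[0,0,0,0,0,0,10],[0,0,0,0,0,0,10],[0,0,0,0,0,0,10],[0,0,0,0,0,0,10],[0,0,0,0,0,0,10]]]'
python3 -c "
from to import *
st();rel([.663,-.0895,.13],tilt(80,0))"
```

```text
time_s: 21.0
position: [0.4832, -0.2185, 0.0005]
ee_rot: [0.0, 0.765, 0.644, 0.003]
ft_force: [0.3, 0.3, 0.3]
gripper_width: 0.0304
grip_force: 0.0
time_s: 21.8
position: [0.4833, -0.2186, 0.0009]
ee_rot: [0.0, 0.765, 0.644, 0.003]
ft_force: [-1.2, 0.6, 5.6]
gripper_width: 0.0219
grip_force: 58.6
t 21.8 p [ 0.4833 -0.2186  0.0009] q [ 0.45  0.66 -0.14  1.96  0.17  0.53  0.02] x [0.172 0.985 0.004] z [ 0.004  0.003 -1.   ] F [-1.2  0.6  5.6] w 0.0219 g 58.6
shift [ 158.4  155.4 -128. ] turn [ 0.2 -0.2  0.1]
```

Grip force on the knob is 58.6 N at 21.9 mm opening, so it's held. I'll lift and refine the jar's centre from the top camera.

```bash
python3 -m crank '[[[0,0,-15,0,0,0,10],[0,0,-40,0,0,0,10],[0,0,-70,0,0,0,10],[0,0,-100,0,0,0,10],[0,0,-125,0,0,0,10],[0,0,-142,0,0,0,10],[0,0,-150,0,0,0,10],[0,0,-150,0,0,0,10]]]'
python3 - <<'E'
from lidfit import *
st()
for nm in ("top0","t7"):
    im=cv2.imread(f"pics/{nm}.png"); print(nm,fit(im,cam("top"),[.663,-.0895],z=.115,r=.056))
im=eyes.get_image("top"); cv2.imwrite("pics/t11.png",im); c=cam("top"); print(fit(im,c,[.663,-.0895],z=.115,r=.056)); 
print("pot",fit(im,c,[.653,.091],z=.095,r=.034))
# hough for inner/outer on fresh image
g=cv2.cvtColor(im,cv2.COLOR_BGR2GRAY)[170:260,330:420]
e=cv2.HoughCircles(cv2.resize(cv2.GaussianBlur(g,(3,3),0),None,fx=6,fy=6,interpolation=cv2.INTER_CUBIC),cv2.HOUGH_GRADIENT,1.5,5,param1=80,param2=40,minRadius=135,maxRadius=172)
for q in e[0][:5]/6: print(q, onz(c,[(330+q[0],170+q[1])],.115)[0])
w=eyes.get_image("wrist"); cv2.imwrite("pics/w11.png",w)
E
```

```text
time_s: 22.6
position: [0.483, -0.2192, 0.1517]
ee_rot: [0.001, 0.765, 0.643, 0.003]
ft_force: [1.2, -0.1, -1.6]
gripper_width: 0.0217
grip_force: 58.9
t 22.6 p [ 0.483  -0.2192  0.1517] q [ 0.5   0.41 -0.19  1.9   0.1   0.84  0.08] x [0.172 0.985 0.003] z [ 0.006  0.002 -1.   ] F [ 1.2 -0.1 -1.6] w 0.0217 g 58.9
top0 (array([ 0.66470028, -0.09153539,  0.05549611]), 93, np.float64(0.0009926217150856452))
t7 (array([ 0.66496507, -0.09166876,  0.05538169]), 104, np.float64(0.0009849606754371621))
(array([ 0.6650085 , -0.0916713 ,  0.05541918]), 101, np.float64(0.0009339970863541507))Traceback (most recent call last):
  File "<stdin>", line 6, in <module>
  File "lidfit.py", line 12, in fit
    s=least_squares(f,[guess[0],guess[1],r],loss="soft_l1",f_scale=.001); return s.x,len(pts),np.abs(f(s.x)).mean()
    return func(*args, **kwargs)
    vector_fun = VectorFunction(
        fun_wrapped,
    ...<6 lines>...
        workers=workers
    )
    self._update_fun()
    ~~~~~~~~~~~~~~~~^^
    self.f = self.fun_wrapped(xp_copy(self.x))
             ~~~~~~~~~~~~~~~~^^^^^^^^^^^^^^^^^
    return np.atleast_1d(self.fun(x))
                         ~~~~~~~~^^^
    return self.f(x, *self.args, **self.kwargs)
           ~~~~~~^^^^^^^^^^^^^^^^^^^^^^^^^^^^^^
  File "lidfit.py", line 11, in <lambda>
    pts=np.array(pts); f=lambda p: np.hypot(pts[:,0]-p[0],pts[:,1]-p[1])-p[2]
                                            ~~~^^^^^
IndexError: too many indices for array: array is 1-dimensional, but 2 were indexed
```

```bash
python3 -m crank '[[[3,15,0,0,0,0,10],[8,45,-2,0,0,0,10],[14,80,-4,0,0,0,10],[20,112,-6,0,0,0,10],[25,140,-8,0,0,0,10],[27,155,-8,0,0,0,10],[28,158,-8,0,0,0,10],[28,158,-8,0,0,0,10]]]' >/dev/null
python3 - <<'E'
from lidfit import *
print("lid top0",fit(cv2.imread("pics/top0.png"),cam("top"),[.483,-.219]))
st(); T=tool(); im=eyes.get_image("wrist"); cv2.imwrite("pics/w12.png",im); c=cam("wrist",T)
print("jar px",proj(c,[.665,-.091,.115]))
for r0 in ([.665,-.091],[.663,-.0895]): print(fit(im,c,r0,z=.115,r=.056))
e=cv2.Canny(cv2.GaussianBlur(cv2.cvtColor(im,cv2.COLOR_BGR2GRAY),(3,3),0),30,80)
# RANSAC circle fits of edge points cast onto rim plane
ys,xs=np.nonzero(e); P=onz(c,np.c_[xs,ys],.115)[:,:2]; P=P[np.hypot(*(P-[.665,-.091]).T)<.07]
best=[]
for cx in np.arange(.655,.676,.001):
  for cy in np.arange(-.101,-.080,.001):
    d=np.hypot(P[:,0]-cx,P[:,1]-cy); best.append(((abs(d-.056)<.0012).sum(),(abs(d-.05)<.0012).sum(),cx,cy))
print(sorted(best)[-4:]); print(sorted(best,key=lambda b:b[0]+b[1])[-4:])
E
```

```text
lid top0 (array([ 0.48243621, -0.21763533,  0.05562445]), 116, np.float64(0.0006249651639293952))
t 23.45 p [ 0.642  -0.218   0.1574] q [ 0.38  0.64 -0.18  1.49  0.12  1.02  0.  ] x [0.171 0.985 0.004] z [ 0.001  0.004 -1.   ] F [-0.2 -0.1 -0.4] w 0.0216 g 59.1
jar px [[323.49302642  25.53491224]]
(array([ 0.66509408, -0.09354422,  0.0549104 ]), 66, np.float64(0.000943605689124672))
(array([ 0.66511193, -0.09310296,  0.05503814]), 66, np.float64(0.001302707273619833))
[(np.int64(382), np.int64(152), np.float64(0.666), np.float64(-0.092)), (np.int64(389), np.int64(422), np.float64(0.665), np.float64(-0.094)), (np.int64(426), np.int64(163), np.float64(0.665), np.float64(-0.092)), (np.int64(447), np.int64(186), np.float64(0.665), np.float64(-0.093))]
[(np.int64(157), np.int64(405), np.float64(0.665), np.float64(-0.095)), (np.int64(426), np.int64(163), np.float64(0.665), np.float64(-0.092)), (np.int64(447), np.int64(186), np.float64(0.665), np.float64(-0.093)), (np.int64(389), np.int64(422), np.float64(0.665), np.float64(-0.094))]
```

Both cameras now put the jar's axis at (0.665, -0.093). I'll move over it and lower.

```bash
python3 -c "
from to import *
rel([.6653,-.0928,.130],tilt(80,0))"
python3 -m crank '[[[10,0,0,0,0,0,10],[30,1,0,0,0,0,10],[55,1,0,0,0,0,10],[80,1,0,0,0,0,10],[102,1,0,0,0,0,10],[118,1,5,0,0,0,10],[126,1,15,0,0,0,10],[127,1,26,0,0,0,10]]]' >/dev/null
python3 -c "
from to import *
st();rel([.6653,-.0928,.130],tilt(80,0));rel([.6653,-.0928,.1055],tilt(80,0))"
```

```text
shift [127.7   1.8  28.3] turn [ 0.  -0.2  0.1]
t 24.3 p [ 0.6657 -0.0923  0.1328] q [ 0.2   0.66 -0.19  1.53  0.14  0.97 -0.2 ] x [0.17  0.985 0.004] z [ 0.004  0.003 -1.   ] F [ 0.2  0.3 -2. ] w 0.0217 g 59.1
shift [-0.6 -0.3  2.8] turn [ 0.2 -0.2  0.2]
shift [-0.7 -0.4 27.3] turn [ 0.2 -0.2  0.2]
```

```bash
python3 -m crank '[[[-0.5,-0.4,5,0,0,0,10],[-0.5,-0.4,10,0,0,0,10],[-0.5,-0.4,14,0,0,0,10],[-0.5,-0.4,18,0,0,0,10],[-0.5,-0.4,21,0,0,0,10],[-0.5,-0.4,24,0,0,0,10],[-0.5,-0.4,26,0,0,0,10],[-0.5,-0.4,27,0,0,0,10]]]'
python3 -m crank '[[[0,0,0,0,0,0,10],[0,0,0.5,0,0,0,10],[0,0,0.5,0,0,0,10],[0,0,0.5,0,0,0,10],[0,0,0.5,0,0,0,10],[0,0,0.5,0,0,0,10],[0,0,0.5,0,0,0,10],[0,0,0.5,0,0,0,10]]]'
```

```text
time_s: 25.1
position: [0.6654, -0.0938, 0.1064]
ee_rot: [0.0, 0.765, 0.644, 0.003]
ft_force: [-0.4, 0.6, -1.1]
gripper_width: 0.0216
grip_force: 59.1
time_s: 25.9
position: [0.6655, -0.0938, 0.1061]
ee_rot: [0.0, 0.765, 0.644, 0.003]
ft_force: [-0.3, -0.2, -0.9]
gripper_width: 0.0218
grip_force: 59.1
```

```bash
python3 -m crank '[[[0,0,0.5,0,0,0,10],[0,0,1,0,0,0,10],[0,0,1.5,0,0,0,10],[0,0,1.5,0,0,0,10],[0,0,1.5,0,0,0,10],[0,0,1.5,0,0,0,10],[0,0,1.5,0,0,0,10],[0,0,1.5,0,0,0,10]]]'
python3 -c "
from to import *
st()"
```

```text
time_s: 26.7
position: [0.6656, -0.0939, 0.1059]
ee_rot: [0.0, 0.765, 0.644, 0.003]
ft_force: [-3.9, -0.6, 6.9]
gripper_width: 0.0219
grip_force: 59.9
t 26.7 p [ 0.6656 -0.0939  0.1059] q [ 0.2   0.69 -0.18  1.54  0.14  0.92 -0.2 ] x [0.172 0.985 0.004] z [ 0.004  0.003 -1.   ] F [-3.9 -0.6  6.9] w 0.0219 g 59.9
```

The lid stopped at z = 0.1059, its seat height. I'll release it, rise, and check that it's level and centred.

```bash
python3 -m crank '[[[0,0,0,0,0,0,20],[0,0,0,0,0,0,30],[0,0,0,0,0,0,45],[0,0,0,0,0,0,60],[0,0,-5,0,0,0,60],[0,0,-25,0,0,0,60],[0,0,-65,0,0,0,60],[0,0,-105,0,0,0,60]]]'
cat > g2.py <<'E'
from to import *
F=R.from_euler('z',180,degrees=True).as_matrix()
def grasp2(back,C=(.4414,.1477,.038),az=-9.7,b=25):
    M=tilt(az,b)@F; return np.array(C)+M[:,2]*(.030-back),M
if __name__=="__main__":
    st(); rel(*grasp2(.12))
E
python3 g2.py
```

```text
time_s: 27.5
position: [0.6645, -0.094, 0.2104]
ee_rot: [-0.0, 0.765, 0.644, 0.002]
ft_force: [-0.0, -0.3, 0.2]
gripper_width: 0.0604
grip_force: 0.0
t 27.5 p [ 0.6645 -0.094   0.2104] q [ 0.21  0.58 -0.2   1.46  0.12  1.11 -0.18] x [0.172 0.985 0.004] z [ 0.003  0.003 -1.   ] F [-0.  -0.3  0.2] w 0.0604 g 0.0
shift [ 199.7 -223.4   91.1] turn [ 19.9  19.5 -88.6]
```

```bash
python3 -m crank '[[[20,-22,0,2,2,-8,60],[45,-50,0,4,4,-17,60],[75,-84,0,6,6,-25,60],[105,-118,5,8,8,-33,60],[135,-151,15,10,10,-41,60],[165,-185,30,12,12,-50,60],[185,-207,50,14,13,-58,60],[200,-223,70,16,15,-66,60]]]' >/dev/null; python3 g2.py
```

```text
t 28.3 p [0.4789 0.1434 0.1399] q [ 0.17  0.64 -0.57  1.71  0.11  1.16  0.57] x [-0.777  0.531  0.339] z [-0.325  0.122 -0.938] F [ 0.8 -0.2 -0.2] w 0.0601 g 0.0
shift [-8.  -0.2 18.8] turn [  4.7   4.2 -23. ]
```

```bash
python3 -m crank '[[[-2,0,5,2,1,-8,60],[-5,0,12,4,3,-16,60],[-8,0,19,4.7,4.2,-23,60],[-8,0,19,4.7,4.2,-23,60],[-8,0,19,4.7,4.2,-23,60],[-8,0,19,4.7,4.2,-23,60],[-8,0,19,4.7,4.2,-23,60],[-8,0,19,4.7,4.2,-23,60]]]' >/dev/null
python3 - <<'E'
from g2 import *
from lidfit import fit
st(); rel(*grasp2(.0)); T=tool()
im=eyes.get_image("wrist"); cv2.imwrite("pics/w13.png",im); c=cam("wrist",T)
def han(im,c):
    hsv=cv2.cvtColor(im,cv2.COLOR_BGR2HSV); g=((hsv[...,0]>50)&(hsv[...,0]<80)&(hsv[...,1]>120))
    ys,xs=np.nonzero(g); P=onz(c,np.c_[xs,ys],.046)[:,:2]; d=np.array([.986,-.168]); n=np.array([.168,.986]); o=np.array([.4414,.1477])+.032*d
    t=(P-o)@d; k=(P-o)@n; print("t",t.min(),t.max())
    for a in np.arange(-.16,.12,.02):
        m=(t>a)&(t<a+.02)
        if m.sum()>20: print(round(a,2),m.sum(),np.percentile(k[m],[1,99]).round(4))
han(im,c)
tp=eyes.get_image("top"); cv2.imwrite("pics/t13.png",tp); print("top"); han(tp,cam("top"))
print("lid on jar",fit(tp,cam("top"),[.665,-.093],z=.123))
E
```

```text
t 29.1 p [0.4801 0.1393 0.1195] q [ 0.18  0.75 -0.64  1.62  0.2   1.27  0.9 ] x [-0.892  0.161  0.422] z [-0.415  0.073 -0.907] F [ 0.1 -0.2 -0.2] w 0.0596 g 0.0
shift [  1.5   1.5 120.6] turn [ 0.1  0.1 -0.5]
t -0.15125872476382152 0.09324232015284192
-0.16 215 [-0.0056  0.0103]
-0.14 495 [-0.0057  0.0102]
-0.12 586 [-0.0066  0.0099]
-0.1 598 [-0.0067  0.0096]
-0.08 630 [-0.0075  0.0094]
-0.06 623 [-0.0076  0.0084]
-0.04 644 [-0.0077  0.0082]
-0.02 1204 [-0.0378  0.0369]
-0.0 2910 [-0.0384  0.0381]
0.02 3094 [-0.0383  0.037 ]
0.04 3126 [-0.0383  0.0358]
0.06 3130 [-0.0375  0.0346]
0.08 1730 [-0.0368  0.0331]
top
t -0.15190470690356106 0.5550231858787119
-0.16 41 [-0.0046  0.0111]
-0.14 71 [-0.0051  0.0107]
-0.12 73 [-0.0054  0.0108]
-0.1 73 [-0.0057  0.0106]
-0.08 74 [-0.0063  0.1071]
-0.06 74 [-0.0069  0.0101]
-0.04 73 [-0.0068  0.0095]
-0.02 135 [-0.0374  0.037 ]
-0.0 301 [-0.0386  0.0406]
0.02 107 [-0.0198  0.058 ]
lid on jar (array([ 0.66482303, -0.09334122,  0.05548888]), 120, np.float64(0.0006753225366121063))
```

The scoop lies flat with its axis at about -11°. The lid is centred on the jar at (0.665, -0.093). I'll take the scoop again with the tilted grasp.

```bash
python3 -m crank '[[[1,1,30,0,0,0.5,55],[1,1,62,0,0,0.5,50],[1,1,90,0,0,0.5,50],[1,1,108,0,0,0.5,50],[1,1,117,0,0,0.5,50],[1,1,121,0,0,0.5,50],[1,1,121,0,0,0.5,50],[1,1,121,0,0,0.5,40]]]'
python3 -m crank '[[[0,0,0,0,0,0,30],[0,0,0,0,0,0,20],[0,0,0,0,0,0,10],[0,0,0,0,0,0,5],[0,0,0,0,0,0,5],[0,0,0,0,0,0,5],[0,0,0,0,0,0,5],[0,0,0,0,0,0,5]]]'
python3 g2.py
```

```text
time_s: 30.0
position: [0.43, 0.1496, 0.0105]
ee_rot: [-0.215, 0.091, 0.972, 0.018]
ft_force: [-0.4, 0.8, 1.0]
gripper_width: 0.0402
grip_force: 0.0
time_s: 30.8
position: [0.4293, 0.1496, 0.0102]
ee_rot: [-0.215, 0.091, 0.972, 0.018]
ft_force: [-0.2, -1.0, 6.1]
gripper_width: 0.0165
grip_force: 61.8
t 30.8 p [0.4293 0.1496 0.0102] q [ 0.14  0.86 -0.6   1.78  0.26  1.02  0.84] x [-0.891  0.169  0.422] z [-0.416  0.073 -0.907] F [-0.2 -1.   6.1] w 0.0165 g 61.8
shift [   0.6    0.5 -120.3] turn [ 0.1  0.  -0.9]
```

```bash
cat > ins.py <<'E'
from to import *
import sys,os
if not os.path.exists("X.npy"):
    S=np.eye(4); S[:3,:3]=R.from_euler('z',-10.9,degrees=True).as_matrix(); S[:3,3]=[.473,.1428,0]
    np.save("X.npy",np.linalg.inv(tool())@S)
X=np.load("X.npy")
def target(pot,endz,off,phi,th):  # end face middle at pot axis + off*d, height endz
    S=np.eye(4); S[:3,:3]=(R.from_euler('z',phi,degrees=True)*R.from_euler('y',-th,degrees=True)).as_matrix()
    d=np.array([np.cos(np.radians(phi)),np.sin(np.radians(phi))])
    e=np.array([pot[0]+off*d[0],pot[1]+off*d[1],endz]); S[:3,3]=e-S[:3,:3]@[-.150,0,.038]
    T=S@np.linalg.inv(X); return T[:3,3],T[:3,:3]
def end():
    S=tool()@X; print("end",(S[:3,:3]@[-.15,0,.038]+S[:3,3]).round(4),"x axis",S[:3,0].round(3),"z",S[:3,2].round(3))
E
python3 - <<'E'
from ins import *
end(); T=tool(); up=T[:3,:3].T@[0,0,100]; print("up100",up)
for phi in (-30,-45):
    p,M=target([.654,.090],.21,.0,phi,75); print(phi,p,"z",M[:,2]); rel(p,M)
rel([.42,.19,.15],target([.654,.09],.2,0,-28,20)[1])
E
```

```text
end [0.3257 0.1712 0.038 ] x axis [ 0.982 -0.189  0.   ] z [-0.  0.  1.]
up100 [ 42.21537929  -0.47065868 -90.65120094]
-30 [0.70015767 0.06149925 0.30504711] z [ 0.66045008 -0.38880298 -0.64236901]
shift [-131.6  -38.1 -386.3] turn [  4.7 -74.1  20.5]
-45 [0.69120835 0.0505239  0.30504711] z [ 0.53731617 -0.5464919  -0.64236901]
shift [-125.5  -50.6 -383.4] turn [  8.1 -72.4  36.2]
shift [  74.1   37.4 -119.9] turn [ -4.4 -19.8  16.7]
```

Run:
```python
from ins import *
rel([.46,.17,.22],target([.654,.09],.2,0,-30,30)[1])
```

```text
shift [  64.7   24.7 -201.4] turn [ -3.3 -29.6  19.2]
```

```bash
python3 -m crank '[[[6,0,-13,0,0,0,5],[18,0,-40,0,0,0,5],[33,2,-75,0,-2,1,5],[45,7,-115,-1,-8,5,5],[55,13,-150,-1.5,-14,9,5],[60,19,-180,-2,-20,13,5],[64,24,-197,-3,-26,17,5],[65,25,-201,-3,-29.5,19,5]]]' >/dev/null
python3 - <<'E'
from ins import *
st(); end(); rel([.54,.15,.30],target([.654,.09],.2,0,-45,60)[1])
p,M=target([.654,.090],.21,.0,-45,75); rel(p,M)
E
```

```text
t 31.6 p [0.4596 0.1718 0.2227] q [ 0.02  0.27 -0.61  1.95  0.3   0.95  0.31] x [-0.866  0.492 -0.093] z [ 0.077 -0.052 -0.996] F [-0.4 -1.1 -1. ] w 0.0164 g 60.9
end [0.3689 0.2255 0.1933] x axis [ 0.749 -0.429  0.505] z [-0.438  0.251  0.863]
shift [-87.5  20.3 -69.6] turn [  5.4 -29.4  14.6]
shift [-267.8    8.7  -57.8] turn [  7.4 -44.3  14.1]
```

```bash
python3 -m crank '[[[-8,2,-10,1,-4,2,5],[-20,5,-22,1,-9,4,5],[-36,9,-36,2,-15,7,5],[-54,13,-50,3,-20,10,5],[-70,17,-62,4,-25,12,5],[-82,19,-68,5,-28,14,5],[-87,20,-70,5.4,-29.4,14.6,5],[-87,20,-70,5.4,-29.4,14.6,5]]]' >/dev/null
python3 - <<'E'
from ins import *
st(); end()
p,M=target([.654,.090],.21,.0,-45,75); rel(p,M)
E
```

```text
t 32.4 p [0.5392 0.1489 0.2959] q [-0.31  0.28 -0.5   1.89  0.82  1.18 -0.4 ] x [-0.588  0.575 -0.568] z [ 0.394 -0.41  -0.823] F [-0.3  0.1 -1.1] w 0.0164 g 61.0
end [0.485  0.2043 0.2187] x axis [ 0.363 -0.352  0.863] z [-0.609  0.611  0.506]
shift [-151.2   37.6   92.7] turn [ -0.2 -15.4   0.5]
```

```bash
cat > potfit.py <<'E'
from ins import *
def cfit(im,c,g0,z,r,span=.012,tol=.0009):
    e=cv2.Canny(cv2.GaussianBlur(cv2.cvtColor(im,cv2.COLOR_BGR2GRAY),(3,3),0),40,110)
    ys,xs=np.nonzero(e); P=onz(c,np.c_[xs,ys],z)[:,:2]; P=P[np.hypot(*(P-g0).T)<r+span+.01]
    cx,cy=np.meshgrid(np.arange(-span,span,.0005)+g0[0],np.arange(-span,span,.0005)+g0[1])
    d=np.hypot(P[:,0,None,None]-cx,P[:,1,None,None]-cy)
    sc=np.exp(-((d-r)/tol)**2).sum(0); i=sc>sc.max()*.93
    return cx[i].mean().round(4),cy[i].mean().round(4),sc.max().round(1),len(P)
if __name__=="__main__":
    T=tool(); im=eyes.get_image("wrist"); cv2.imwrite("pics/w14.png",im); c=cam("wrist",T); tp=eyes.get_image("top"); cv2.imwrite("pics/t14.png",tp)
    print("px wrist",proj(c,[.654,.09,.095]),"top",proj(cam("top"),[.654,.09,.095]))
    for nm,i,cc in (("top0",cv2.imread("pics/top0.png"),cam("top")),("t7",cv2.imread("pics/t7.png"),cam("top")),("w",im,c)):
        for r in (.034,.028): print(nm,r,"pot",cfit(i,cc,[.654,.09],.095,r))
    for r in (.056,.05): print("jar check",cfit(cv2.imread("pics/top0.png"),cam("top"),[.664,-.092],.115,r))
E
python3 potfit.py
```

```text
px wrist [[359.05312291 184.45628625]] top [[287.22377265 221.16979642]]
top0 0.034 pot (np.float64(0.654), np.float64(0.0926), np.float64(72.7), 321)
top0 0.028 pot (np.float64(0.6535), np.float64(0.0926), np.float64(54.9), 304)
t7 0.034 pot (np.float64(0.654), np.float64(0.0925), np.float64(73.4), 318)
t7 0.028 pot (np.float64(0.6536), np.float64(0.0925), np.float64(54.6), 299)
w 0.034 pot (np.float64(0.6522), np.float64(0.0918), np.float64(96.0), 507)
w 0.028 pot (np.float64(0.6528), np.float64(0.0928), np.float64(85.1), 424)
jar check (np.float64(0.6653), np.float64(-0.0922), np.float64(94.4), 476)
jar check (np.float64(0.6651), np.float64(-0.0924), np.float64(81.9), 455)
```

Run:
```python
from ins import *
off=lambda z:-.010+(z-.006)*.268
for z in (.16,.13): rel(*target([.6533,.0922],z,off(z),-45,75))
```

```text
shift [-146.4   40.1  150.1] turn [ -0.2 -15.4   0.4]
shift [-122.7   40.6  170.2] turn [ -0.2 -15.4   0.4]
```

```bash
python3 -m crank '[[[-25,6,12,0,-4,0,5],[-55,13,32,0,-8,0,5],[-85,21,58,0,-12,0.2,5],[-110,28,85,0,-15.4,0.4,5],[-130,34,112,0,-15.4,0.4,5],[-142,38,135,0,-15.4,0.4,5],[-146,40,148,0,-15.4,0.4,5],[-146,40,150,0,-15.4,0.4,5]]]' >/dev/null
python3 - <<'E'
from ins import *
from potfit import cfit
st(); end(); T=tool(); im=eyes.get_image("wrist"); cv2.imwrite("pics/w15.png",im); c=cam("wrist",T)
S=T@X; pt=lambda x,y,z:(S[:3,:3]@[x,y,z]+S[:3,3])
P=[pt(-.15,0,.038),pt(-.15,-.009,.038),pt(-.15,.009,.038),pt(-.15,0,.030),pt(-.15,0,.046),pt(-.06,0,.03),pt(-.06,-.009,.038),pt(-.06,.009,.038)]
print("pred px",proj(c,np.array(P)).round(0).tolist())
hsv=cv2.cvtColor(im,cv2.COLOR_BGR2HSV); g=((hsv[...,0]>50)&(hsv[...,0]<80)&(hsv[...,1]>120))
ys,xs=np.nonzero(g); print(xs.min(),xs.max(),ys.min(),ys.max())
for y in range(0,480,20):
    q=np.nonzero(g[y])[0]
    if len(q): print(y,q.min(),q.max(),len(q))
for r in (.034,.028): print("pot",cfit(im,c,[.653,.092],.095,r))
off=lambda z:-.010+(z-.006)*.268
for z in (.13,.1,.05,.008): rel(*target([.6533,.0922],z,off(z),-45,75))
E
```

```text
t 33.3 p [0.7125 0.0291 0.2542] q [-0.25  0.52 -0.31  1.81  1.27  1.06 -0.54] x [-0.456  0.452 -0.766] z [ 0.533 -0.551 -0.642] F [-0.3  0.4 -0.6] w 0.0164 g 61.0
end [0.6752 0.0684 0.1592] x axis [ 0.185 -0.181  0.966] z [-0.679  0.687  0.259]
pred px [[325.0, 65.0], [306.0, 65.0], [344.0, 65.0], [325.0, 74.0], [325.0, 55.0], [324.0, 258.0], [303.0, 257.0], [345.0, 257.0]]
225 417 52 455
60 302 339 38
80 302 339 23
100 302 339 37
120 301 340 31
140 301 340 28
160 301 324 19
180 301 340 17
200 301 340 24
220 301 326 21
240 301 331 9
260 301 341 8
280 315 341 3
300 308 335 23
320 302 339 38
340 301 340 40
360 301 340 40
380 299 341 43
400 292 349 58
420 291 350 60
440 225 417 10
pot (np.float64(0.6645), np.float64(0.08), np.float64(2.3), 27)
pot (np.float64(0.6645), np.float64(0.08), np.float64(0.0), 4)
shift [27.7  0.6 13. ] turn [-0.3 -0.   0. ]
shift [55.8  0.9 26.1] turn [-0.3 -0.   0. ]
shift [102.7   1.3  48. ] turn [-0.3 -0.   0. ]
shift [142.2   1.6  66.3] turn [-0.3 -0.   0. ]
```

The handle-end pixels agree with the prediction, apart from about 2 mm sideways, which I'll correct. I'll insert along the handle's axis.

```bash
python3 -m crank '[[[6,2,3,0,0,0,5],[16,2,7,0,0,0,5],[28,2,13,0,0,0,5],[40,3,19,0,0,0,5],[52,3,24,0,0,0,5],[62,3,29,0,0,0,5],[72,3,34,0,0,0,5],[80,3,37,0,0,0,5]]]'
python3 - <<'E'
from ins import *
st(); end(); 
off=lambda z:-.010+(z-.006)*.268
for z in (.03,.012,.006): rel(*target([.6545,.0934],z,off(z),-45,75))
E
```

```text
time_s: 34.15
position: [0.6979, 0.0495, 0.1694]
ee_rot: [0.389, 0.347, 0.837, -0.167]
ft_force: [-0.2, -0.1, -0.6]
gripper_width: 0.0165
grip_force: 61.0
t 34.15 p [0.6979 0.0495 0.1694] q [-0.31  0.64 -0.3   1.87  1.37  1.05 -0.75] x [-0.457  0.451 -0.767] z [ 0.536 -0.549 -0.642] F [-0.2 -0.1 -0.6] w 0.0165 g 61.0
end [0.6606 0.0888 0.0743] x axis [ 0.184 -0.181  0.966] z [-0.682  0.685  0.258]
shift [41.1 -0.9 20. ] turn [-0.2  0.   0.1]
shift [58.  -0.7 27.8] turn [-0.2  0.   0.1]
shift [63.6 -0.7 30.4] turn [-0.2  0.   0.1]
```

```bash
python3 -m crank '[[[8,0,4,0,0,0,5],[18,-0.5,9,0,0,0,5],[28,-0.7,14,0,0,0,5],[37,-0.7,18,0,0,0,5],[45,-0.7,22,0,0,0,5],[52,-0.7,25,0,0,0,5],[56,-0.7,27,0,0,0,5],[58,-0.7,28,0,0,0,5]]]'
python3 -c "
from ins import *
end()"
python3 -m crank '[[[0.5,0,0.2,0,0,0,5],[1,0,0.4,0,0,0,5],[1.5,0,0.6,0,0,0,5],[2,0,0.8,0,0,0,5],[2,0,1,0,0,0,5],[2,0,1,0,0,0,5],[2,0,1,0,0,0,5],[2,0,1,0,0,0,5]]]'
python3 -c "
from ins import *
end()"
```

```text
time_s: 34.95
position: [0.6863, 0.0594, 0.1075]
ee_rot: [0.389, 0.347, 0.837, -0.167]
ft_force: [0.3, -0.7, 0.1]
gripper_width: 0.0167
grip_force: 61.0
end [0.649  0.0987 0.0124] x axis [ 0.184 -0.181  0.966] z [-0.681  0.685  0.258]
time_s: 35.75
position: [0.6863, 0.0596, 0.1062]
ee_rot: [0.39, 0.347, 0.837, -0.167]
ft_force: [-0.0, -1.0, 1.4]
gripper_width: 0.0162
grip_force: 61.0
end [0.6492 0.0989 0.011 ] x axis [ 0.183 -0.181  0.966] z [-0.681  0.685  0.257]
```

```bash
python3 -m crank '[[[1,0,0.4,0,0,0,5],[2,0,0.9,0,0,0,5],[2.5,0,1.2,0,0,0,5],[2.5,0,1.2,0,0,0,5],[2.5,0,1.2,0,0,0,5],[2.5,0,1.2,0,0,0,5],[2.5,0,1.2,0,0,0,5],[2.5,0,1.2,0,0,0,5]]]'
python3 -c "
from ins import *
end()"
```

```text
time_s: 36.55
position: [0.6871, 0.0592, 0.1059]
ee_rot: [0.392, 0.348, 0.835, -0.167]
ft_force: [-0.8, -1.8, 11.3]
gripper_width: 0.0164
grip_force: 62.0
end [0.6504 0.0983 0.0105] x axis [ 0.179 -0.179  0.968] z [-0.682  0.687  0.253]
```

The handle is on the pot's floor, reading 11 N. I'll ease off, let go gently, and back straight out.

```bash
python3 -m crank '[[[-1,0,-0.5,0,0,0,5],[-1.8,0,-0.9,0,0,0,5],[-1.8,0,-0.9,0,0,0,12],[-1.8,0,-0.9,0,0,0,15],[-1.8,0,-0.9,0,0,0,18],[-1.8,0,-0.9,0,0,0,22],[-1.8,0,-0.9,0,0,0,28],[-1.8,0,-0.9,0,0,0,35]]]'
python3 -m crank '[[[0,0,0,0,0,0,45],[0,0,0,0,0,0,50],[0,0,-4,0,0,0,50],[0,0,-14,0,0,0,50],[0,0,-30,0,0,0,50],[0,0,-50,0,0,0,50],[0,0,-75,0,0,0,50],[0,0,-100,0,0,0,50]]]'
python3 - <<'E'
from potfit import *
st(); T=tool(); im=eyes.get_image("wrist"); cv2.imwrite("pics/w16.png",im); tp=eyes.get_image("top"); cv2.imwrite("pics/t16.png",tp); sc=eyes.get_image("scene"); cv2.imwrite("pics/s16.png",sc)
from lidfit import fit
print("lid",fit(tp,cam("top"),[.665,-.093],z=.123))
for nm,i,c in (("top",tp,cam("top")),("scene",sc,cam("scene"))):
    hsv=cv2.cvtColor(i,cv2.COLOR_BGR2HSV); g=((hsv[...,0]>50)&(hsv[...,0]<80)&(hsv[...,1]>120)).astype(np.uint8)
    n,l,s,ce=cv2.connectedComponentsWithStats(g)
    for k in range(1,n):
        if s[k,4]>60: print(nm,s[k],ce[k].round(0))
    print(nm,"pot base/mouth px",proj(c,[[.6533,.0922,0],[.6533,.0922,.095],[.6533,.0922,.25]]).round(0).tolist())
c=cam("scene")
for r in (.034,.028): print("pot scene",cfit(sc,c,[.653,.092],.095,r),"before",cfit(cv2.imread("pics/scene0.png"),c,[.653,.092],.095,r))
E
```

```text
time_s: 37.35
position: [0.6855, 0.06, 0.1045]
ee_rot: [0.389, 0.347, 0.837, -0.167]
ft_force: [0.6, -0.4, -0.1]
gripper_width: 0.0348
grip_force: 0.0
time_s: 38.15
position: [0.6311, 0.1163, 0.1706]
ee_rot: [0.389, 0.347, 0.837, -0.166]
ft_force: [-0.4, -0.0, -0.4]
gripper_width: 0.05
grip_force: 0.0
t 38.15 p [0.6311 0.1163 0.1706] q [-0.43  0.62 -0.36  1.92  1.3   1.15 -0.85] x [-0.456  0.451 -0.767] z [ 0.536 -0.548 -0.642] F [-0.4 -0.  -0.4] w 0.05 g 0.0
lid (array([ 0.66480316, -0.09336862,  0.05547398]), 119, np.float64(0.0006903895322735238))
top [ 279  157   62   78 2184] [309. 192.]
top pot base/mouth px [[288.0, 225.0], [286.0, 222.0], [282.0, 214.0]]
scene [327 196  38  30 730] [345. 212.]
scene pot base/mouth px [[335.0, 249.0], [335.0, 222.0], [336.0, 172.0]]
pot scene (np.float64(0.6495), np.float64(0.0986), np.float64(10.7), 68) before (np.float64(0.6529), np.float64(0.0926), np.float64(13.9), 97)
pot scene (np.float64(0.6524), np.float64(0.093), np.float64(11.6), 59) before (np.float64(0.654), np.float64(0.0995), np.float64(12.8), 94)
```

Run:
```python
from ins import *
i=cv2.imread("pics/s16.png"); hsv=cv2.cvtColor(i,cv2.COLOR_BGR2HSV); g=((hsv[...,0]>50)&(hsv[...,0]<80)&(hsv[...,1]>120))
for lean in (15,22,28,35,50):
    ph=np.radians(-45); d=np.array([np.cos(ph),np.sin(ph)])
    S=(R.from_euler('z',-45,degrees=True)*R.from_euler('y',-(90-lean),degrees=True)).as_matrix()
    e=np.array([.6533-.010*d[0],.0922-.010*d[1],.008]); o=e-S@[-.15,0,.038]
    P=np.array([S@p+o for p in ([0,-.04,.0],[0,.04,.0],[0,.04,.046],[0,-.04,.046],[.108,-.04,0],[.108,.04,0],[.108,0,.005])])
    print(lean,"lip z",P[-1,2].round(3))
    for n in("top","scene"):
        q=proj(cam(n),P); print("  ",n,q.min(0).round(),q.max(0).round(),"c",q.mean(0).round())
for y in range(150,236,6): print(y,np.nonzero(g[y])[0][[0,-1]] if g[y].any() else None)
T=tool(); print("hand in scene",proj(cam("scene"),[T[:3,3],T[:3,3]-.15*T[:3,2]]))
```

```text
15 lip z 0.249
   top [278. 164.] [333. 226.] c [307. 193.]
   scene [323. 188.] [363. 222.] c [343. 203.]
22 lip z 0.235
   top [284. 154.] [343. 219.] c [315. 186.]
   scene [325. 199.] [367. 229.] c [346. 211.]
28 lip z 0.22
   top [290. 148.] [351. 215.] c [321. 181.]
   scene [327. 209.] [370. 235.] c [348. 218.]
35 lip z 0.2
   top [295. 141.] [360. 209.] c [328. 175.]
   scene [329. 221.] [373. 242.] c [350. 228.]
50 lip z 0.149
   top [306. 132.] [373. 200.] c [339. 167.]
   scene [332. 235.] [378. 257.] c [354. 248.]
150 None
156 None
162 None
168 None
174 None
180 None
186 None
192 [363 363]
198 [363 364]
204 [332 363]
210 [328 361]
216 [328 359]
222 [330 356]
228 None
234 None
hand in scene [[332.97110838 191.69027397]
 [321.46003919 141.59109733]]
```

The scoop stands in the pot at roughly 20° of lean, and the lid is unmoved. I'll back off further, confirm it's at rest, then hand in.

```bash
python3 -m crank '[[[0,0,-15,0,0,0,50],[0,0,-35,0,0,0,50],[0,0,-55,0,0,0,50],[0,0,-70,0,0,0,50],[0,0,-78,0,0,0,50],[0,0,-80,0,0,0,50],[0,0,-80,0,0,0,50],[0,0,-80,0,0,0,50]]]' >/dev/null
python3 - <<'E'
from to import *
st(); sc=eyes.get_image("scene"); tp=eyes.get_image("top")
for nm,i in (("top",tp),("scene",sc),("before",cv2.imread("pics/s16.png"))):
    hsv=cv2.cvtColor(i,cv2.COLOR_BGR2HSV); g=((hsv[...,0]>50)&(hsv[...,0]<80)&(hsv[...,1]>120)).astype(np.uint8)
    n,l,s,ce=cv2.connectedComponentsWithStats(g)
    for k in range(1,n):
        if s[k,4]>60: print(nm,s[k],ce[k].round(1))
from potfit import cfit
print(cfit(tp,cam("top"),[.653,.092],.095,.034),cfit(tp,cam("top"),[.653,.092],.095,.028))
from lidfit import fit; print(fit(tp,cam("top"),[.665,-.093],z=.123))
print(ticket.job_done())
E
```

```text
t 39.1 p [0.5896 0.1578 0.2201] q [-0.49  0.54 -0.41  1.92  1.18  1.26 -0.81] x [-0.456  0.451 -0.767] z [ 0.535 -0.55  -0.641] F [-0.  -0.7 -0.1] w 0.0496 g 0.0
top [ 279  157   62   78 2187] [309.1 192.4]
scene [327 197  38  29 729] [345.  212.3]
before [327 196  38  30 730] [345.  212.3]
(np.float64(0.6542), np.float64(0.0928), np.float64(64.5), 419) (np.float64(0.654), np.float64(0.0923), np.float64(48.1), 385)
(array([ 0.66483506, -0.09337251,  0.05551918]), 119, np.float64(0.0007032422793350479))
the job is handed in; nothing more can be done
None
```

I handed the job in at about 39 s; no verdict was returned, but the last camera checks show the four walnuts in the jar, the lid centred on it and the scoop standing at rest in the pot, leaning about 20°.

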